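# Drift the bearing cover into line and fit its bolts

### The arm

A 6-joint arm with a two-finger parallel gripper is mounted at the origin on the work surface. World frame = base frame: x ahead of the robot, y to its left, z up, the work surface at z = 0. Lengths are in mm, angles in rad, forces in N, time in s.
With the tool pointing down it reaches from about 275 to 750 mm from the base axis. Payload 10.2 kg.
Tool frame: the origin (TCP) lies on the centre line of the jaws, within the pads' length; the fingertips stand 8 mm ahead of it and the grasp point (between the pads) lies 11 mm behind it; x points along the fingers, y is the direction in which the jaws open and shut, and the axes are right-handed (so a half turn about x gives the same grasp; the last joint's range is limited). The gripper opens to 85 mm and grips with 20 to 120 N. Pads are 22 mm wide; open, the fingers measure 114 mm over their backs; the gripper's body (76 mm by 85 mm) begins 54 mm behind the grasp point. The pads swing forward as they close: fully open they stand 13 mm farther back than shut.
Start: joints at [-1.337, 0.313, 1.498, -0, 1.331, -0.223], TCP at [231.555, -471.183, 205.394] pointing down, gripper open.
Joint ranges: [-2.94, 2.94], [-0.97, 2.17], [0.19, 2.56], [-1.23, 4.37], [0.02, 3.11], [-2.88, 2.88]. Speed limits (rad/s): [2.39, 2.39, 3.01, 3.14, 3.14, 3.14].

### API

Orientations are given as a unit quaternion [w, x, y, z].
In Python, from rig import ctrl, vision, workorder gives the robot as it stands. The module is installed in compiled form; this text tells all that it offers.
- The arm moves only by the shell command python3 -m jog 'ROWS' [OPENING] [FORCE]. ROWS is JSON, a list that holds one entry, the list of rows, each a list of 6 numbers: the shift along the tool's x, y, z in m, then the turn, a rotation vector about the tool's x, y, z in rad. A call has 1 to 12 rows; each row shifts and turns the commanded pose from where the row before left it, along the tool's axes as they then stand; what a row does not reach is not made up. A row lasts 1/8 s, in which the tool goes at most 62.5 mm and 10.7 degrees, less where a joint would pass 70% of its speed; a pose out of reach is approached as far as the arm can. A call is refused whole if a number of a shift passes 0.0625 or a number of a turn 0.188, either way. A call with a gripper value outside its range is refused whole. OPENING is the closure in counts, from 0 (fully open) to 255 (shut), set as the call begins (- or left out, the last holds). The fingers move at their own pace and stop on an object; FORCE is the grip in N (left out, the last holds). Time passes only in rows, so rows that do not move let the fingers close. It gives the time, the measured TCP pose, the force and the opening at its end, in the units of the state.
- ctrl.sense(): the state, without advancing time (a new reading comes with each control period).
- vision.capture(name): name is "side" or "top"; returns a dict with "image" (400x640x3 uint8, red, green, blue), "mtx" (3x3 intrinsics, pixels), "k1" (the pictures are not rectified: a ray, as slopes to the right and down, at radius r is drawn at 1 + k1 r^2 times it, then the intrinsics apply), "R" (3x3) and "t" (3): a world point X has camera coordinates R X + t. Camera axes: x right, y down, z forward; pixel columns grow to the right and rows downward; lengths in mm; the calibration is good to about 2 mm. A picture is of the moment at which its call begins. There is no depth.
- workorder.finish_job(): hands the job in, once; it reports no verdict.
The state is a dict: "time_s": time; "joints": joint angles; "dq": joint speeds; "tau": joint torques, N m; "eef_pos": TCP position; "ee_rot": TCP orientation; "force": force on the tool from outside, world axes, zero at the start; "wrist_torque": the same for the moment, N m; "grip_width": opening from 0.0 (shut) to 1.0 (fully open).
Only numpy, scipy, OpenCV 4.12 (cv2) and the standard library are available. Lean on these libraries where they do the work, as an engineer would, in place of code of your own. Each camera call takes 0.05 s, during which the arm holds its last target.

### The job

The cover on the bearing housing has been left turned a little to one side, so its holes do not line up with the housing. Push the orange-headed drift pin fully home through the yellow-ringed hole to draw the cover into line, leave it there, and only then drop the two black bolts fully home in the other two holes. Feel your way rather than force it: never load the assembly with more than 40 N, leave the blue plug in the rack and do not disturb the other things on the bench.

Things in the scene. Friction and masses are not known exactly. Their poses are not given: they have to be found in the camera images.
- drift_head (a point): drift pin: orange head 18 mm diameter x 42 mm high; steel shank 50 mm long below it, 12 mm diameter for its upper 35 mm, tapering over the lower 15 mm to a blunt 7 mm end. 120 g. Point: centre of the head, 21 mm above the head's underside, 71 mm above the tip; z up out of the head. Starts upright in a hole of the rack. Fully home: head on the cover, point 21 mm above the hole's mouth.
- bolt1_head (a point): black bolt, no thread, just drops in: head 18 mm diameter x 24 mm high, shank 11 mm diameter x 36 mm long, last 4 mm tapered to 7 mm. 80 g. Point: centre of the head, 12 mm above the head's underside, 48 mm above the foot; z up out of the head. Starts upright in a hole of the rack. Fully home: point 12 mm above its hole's mouth.
- bolt2_head (a point): black bolt, no thread, just drops in: head 18 mm diameter x 24 mm high, shank 11 mm diameter x 36 mm long, last 4 mm tapered to 7 mm. 80 g. Point: centre of the head, 12 mm above the head's underside, 48 mm above the foot; z up out of the head. Starts upright in a hole of the rack. Fully home: point 12 mm above its hole's mouth.
- hole0 (a point): the yellow-ringed hole of the cover, 13 mm diameter, right through. Point: centre of its mouth on the cover's top face; it moves when the cover turns. It does not tell where the matching hole in the housing below is.
- hole1 (a point): one of the two plain bolt holes of the cover, 13 mm diameter, right through. Point: centre of its mouth on the cover's top face; it moves when the cover turns. It does not tell where the matching hole in the housing below is.
- hole2 (a point): the other plain bolt hole of the cover, 13 mm diameter, right through. Point: centre of its mouth on the cover's top face; it moves when the cover turns. It does not tell where the matching hole in the housing below is.
- fixture: fixed round steel base, 200 mm diameter, 20 mm high, with the green housing block (142 x 136 x 42 mm) clamped on it at an angle that is not given. Origin: on the base's axis, at table height; its own angle means nothing. The housing has three holes, 13 mm diameter, 42 mm deep, 120 degrees apart, 50 mm from the axis, hidden under the cover's holes.
- cover_mid (a point): aluminium cover, 138 x 132 x 12 mm, on the housing; point on the axis in its top face, 74 mm above the table, inside a boss 40 mm diameter, 6 mm high. It can only turn about this vertical axis, stiffly: about 4 N at a hole moves it, and it stays put. At the start each cover hole is up to 11 mm along the circle, either way, from the housing hole below..
- rack: fixed brown wooden rack block 62 x 232 x 60 mm; origin at the centre of its underside; four 14 mm holes in a row along its y axis at -82.5, -27.5, 27.5 and 82.5 mm, holding drift, two bolts and plug in any order, heads resting on its top face
- plug_head (a point): blue plastic plug, head 18 mm diameter x 24 mm high, in one hole of the rack; point at the centre of the head; leave it alone
- wrench: open-ended wrench 190 mm long lying flat; origin under its middle; bystander
- mallet: mallet with black head and wooden handle, 260 mm long, lying; origin under it; bystander
- oil: amber oil bottle, 56 mm diameter, 150 mm high, standing; origin at its foot; bystander
- bushing: brass bushing, 52 mm diameter, 40 mm high; origin at its foot; bystander
- gear: steel gear about 92 mm diameter, 30 mm high, lying flat; origin at its foot; bystander
- shaft: turned steel shaft piece, 22 mm diameter, 100 mm high, standing; origin at its foot; bystander

How it is judged (in metres and radians):
On the way, in this order (a step that is already met when the one before it is completed fails the run):
1. the drift pin is fully home in the yellow-ringed hole (horizontal distance between drift_head and hole0 below 0.003 m and z of drift_head in the frame of hole0 below 0.0235 m and angle between drift_head's own z axis and vertical below 0.08 rad), for 0.2 s.
2. with the drift pin still home, one bolt is fully home in a plain hole (all of step 1 and ((horizontal distance between bolt1_head and hole1 below 0.003 m and z of bolt1_head in the frame of hole1 below 0.0145 m and angle between bolt1_head's own z axis and vertical below 0.08 rad) or (horizontal distance between bolt1_head and hole2 below 0.003 m and z of bolt1_head in the frame of hole2 below 0.0145 m and angle between bolt1_head's own z axis and vertical below 0.08 rad) or (horizontal distance between bolt2_head and hole1 below 0.003 m and z of bolt2_head in the frame of hole1 below 0.0145 m and angle between bolt2_head's own z axis and vertical below 0.08 rad) or (horizontal distance between bolt2_head and hole2 below 0.003 m and z of bolt2_head in the frame of hole2 below 0.0145 m and angle between bolt2_head's own z axis and vertical below 0.08 rad))), for 0.2 s.
At the end, for the whole second after the job is handed in: The drift pin stands home in the yellow-ringed hole and one black bolt in each of the other two holes: each head's underside within 2.5 mm of the cover's top face, its centre within 3 mm of the hole's centre, upright within 0.08 rad, released and at rest (all of step 1 and ((horizontal distance between bolt1_head and hole1 below 0.003 m and z of bolt1_head in the frame of hole1 below 0.0145 m and angle between each of bolt1_head, bolt2_head's own z axis and vertical below 0.08 rad and horizontal distance between bolt2_head and hole2 below 0.003 m and z of bolt2_head in the frame of hole2 below 0.0145 m) or (horizontal distance between bolt1_head and hole2 below 0.003 m and z of bolt1_head in the frame of hole2 below 0.0145 m and angle between each of bolt1_head, bolt2_head's own z axis and vertical below 0.08 rad and horizontal distance between bolt2_head and hole1 below 0.003 m and z of bolt2_head in the frame of hole1 below 0.0145 m)) and linear speed of each of drift, bolt1, bolt2 below 0.02 m/s); the robot touches nothing.
It fails at once if the housing, cover or base is loaded with more than 40 N (contact force between fixture and anything else above 40 N).
It fails at once if the blue plug is moved more than 20 mm (distance of plug_head from where it was at the start of the episode above 0.02 m).
It fails at once if a bystander is moved more than 30 mm or knocked over (distance of any of wrench, mallet, oil, bushing, gear, shaft from where it was at the start of the episode above 0.03 m or angle between any of oil, bushing, gear, shaft's own z axis and vertical above 0.5 rad).
It also fails if it takes over 72 s, if anything falls off the work surface, if the arm or the gripper's body presses on something with over 40 N, if the wrist force passes 120 N, or if a joint passes its speed limit or range.

## Working session

There is one attempt and no reset: what is moved stays moved. The work goes in short steps, Python scripts to look and compute and a shell command to move; the robot and the scene stay as the last step left them, time stands still between calls to the robot, and variables do not carry over. Pictures are saved under pics/ and viewed, and the job is handed in when it is done.

```bash
ls; mkdir -p pics
python3 - <<'E'
from rig import ctrl, vision
import cv2,json
print(ctrl.sense())
for n in("side","top"):
    d=vision.capture(n); cv2.imwrite(f"pics/{n}0.png",d["image"][:,:,::-1])
    print(n,d["mtx"],d["k1"],d["R"],d["t"])
E
```

```text
pics
{'time_s': 0.0, 'joints': array([-1.33743329e+00,  3.13475940e-01,  1.49846127e+00,  2.96111844e-05,
        1.33099743e+00, -2.23394689e-01]), 'dq': array([ 3.92628578e-04,  1.08128529e-04,  1.10840470e-03,  4.59846656e-05,
       -6.82325914e-04,  1.68610572e-03]), 'tau': array([ 1.16278465e-03, -4.12264359e+01, -2.59747678e+01, -1.13654767e-04,
        4.01874713e-03,  1.33593650e-05]), 'eef_pos': array([ 231.47490986, -470.88509424,  204.81272379]), 'ee_rot': array([ 0.15961114,  0.68875475,  0.16056015, -0.68873915]), 'force': array([ 0.22436428, -1.36668426, -0.96842873]), 'wrist_torque': array([-0.04843366, -0.03828209, -0.00166902]), 'grip_width': 0.9998869077012086}
side [[497.02304898   0.         310.62790632]
 [  0.         497.02304898 203.47657275]
 [  0.           0.           1.        ]] -0.04407513514408646 [[-0.94697423 -0.32103482 -0.01328316]
 [-0.14301163  0.45814839 -0.87729569]
 [ 0.28772813 -0.82887677 -0.47976644]] [ 516.62448992  181.98094921 1120.3104075 ]
top [[474.9809338    0.         326.22239118]
 [  0.         474.9809338  193.90684928]
 [  0.           0.           1.        ]] -0.006934055294076004 [[-0.02918066 -0.99956851  0.00336052]
 [-0.99343068  0.02862898 -0.11079652]
 [ 0.1106525  -0.00657155 -0.99383743]] [ -22.49540731  543.84000543 1452.61720912]
```

View pics/side0.png

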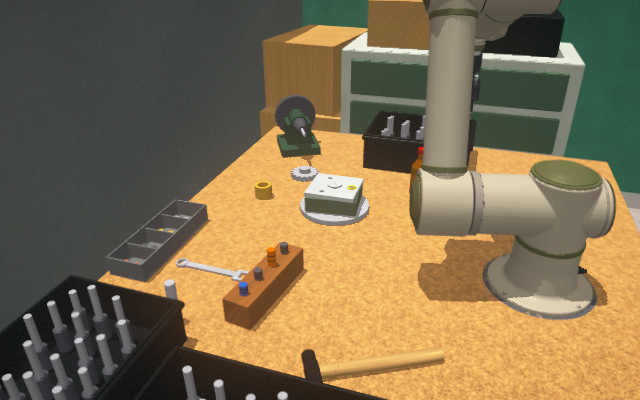

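View pics/top0.png

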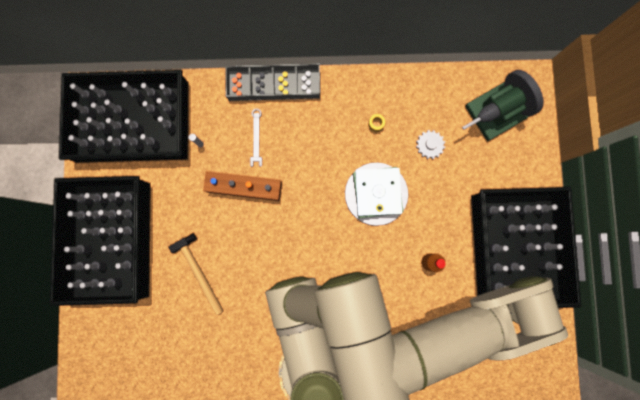

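Run:
```python
import cv2,numpy as np
t=cv2.imread("pics/top0.png");s=cv2.imread("pics/side0.png")
def c(i,x,y,w,h,k): return cv2.resize(i[y:y+h,x:x+w],None,fx=k,fy=k,interpolation=cv2.INTER_CUBIC)
cv2.imwrite("pics/z1.png",np.vstack([c(t,340,160,75,65,7)]))
cv2.imwrite("pics/z2.png",c(t,195,165,95,40,8))
cv2.imwrite("pics/z3.png",c(s,295,165,80,60,8))
cv2.imwrite("pics/z4.png",c(s,215,235,100,90,6))
```

```text
(no output)
```

View pics/z1.png

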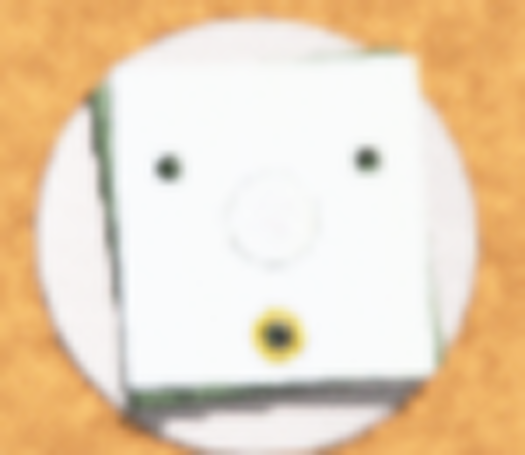

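View pics/z2.png

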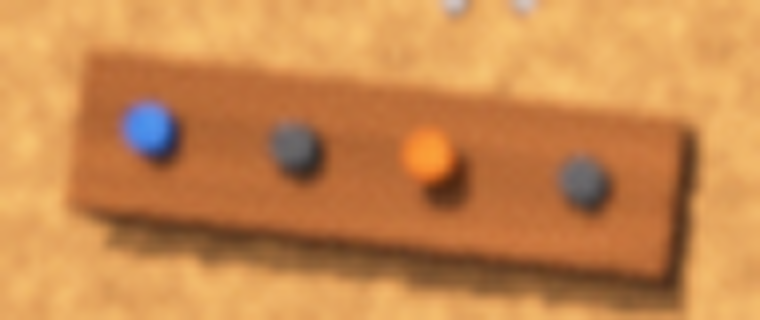

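View pics/z3.png

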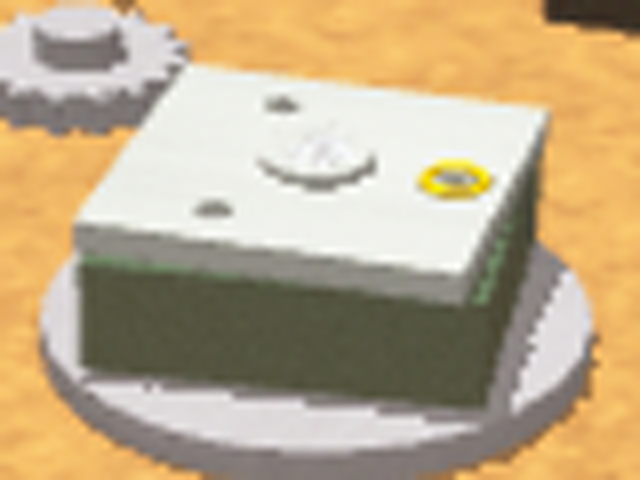

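View pics/z4.png

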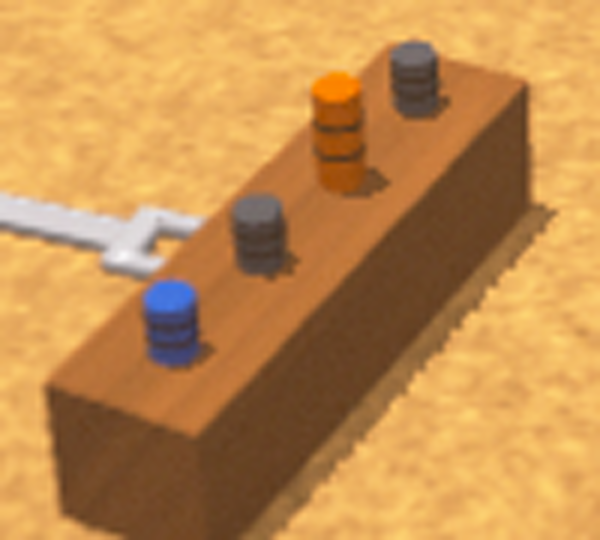

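```bash
cat > h.py <<'E'
import numpy as np,cv2
from rig import ctrl,vision
from scipy.spatial.transform import Rotation as Ro
def cap(n): return vision.capture(n)
def ray(d,u,v):
    dist=np.array([d["k1"],0,0,0,0.])
    p=cv2.undistortPoints(np.array([[[u,v]]],float),d["mtx"],dist)[0,0]
    return -d["R"].T@d["t"], d["R"].T@np.array([p[0],p[1],1])
def onz(d,u,v,z):
    c,r=ray(d,u,v); return c+r*(z-c[2])/r[2]
def proj(d,X):
    r,_=cv2.Rodrigues(d["R"]); p,_=cv2.projectPoints(np.array(X,float).reshape(-1,1,3),r,d["t"],d["mtx"],np.array([d["k1"],0,0,0,0.])); return p[:,0]
def tri(a,pa,b,pb):
    c1,r1=ray(a,*pa);c2,r2=ray(b,*pb);r1/=np.linalg.norm(r1);r2/=np.linalg.norm(r2)
    s=np.linalg.lstsq(np.c_[r1,-r2],c2-c1,rcond=None)[0]
    p,q=c1+r1*s[0],c2+r2*s[1]; return (p+q)/2,np.linalg.norm(p-q)
def blob(im,win,lo,hi):
    x,y,w,h=win; hsv=cv2.cvtColor(np.ascontiguousarray(im[y:y+h,x:x+w]),cv2.COLOR_RGB2HSV)
    m=cv2.inRange(hsv,lo,hi); n,l,st,c=cv2.connectedComponentsWithStats(m)
    return [(c[i][0]+x,c[i][1]+y,st[i][4]) for i in range(1,n) if st[i][4]>3]
def rot(q): return Ro.from_quat([q[1],q[2],q[3],q[0]]).as_matrix()
E
python3 - <<'E'
from h import *
T=cap("top");S=cap("side")
print("start R\n",rot(ctrl.sense()["ee_rot"]).round(3))
bt=lambda w,lo,hi:blob(T["image"],w,lo,hi)
bs=lambda w,lo,hi:blob(S["image"],w,lo,hi)
print("orange",bt((200,165,90,40),(5,225,180),(18,255,255)),bs((215,235,100,90),(5,225,180),(18,255,255)))
print("blue",bt((200,165,90,40),(100,100,50),(125,255,255)),bs((215,235,100,90),(100,100,50),(125,255,255)))
print("dark",bt((200,165,90,40),(0,0,0),(180,90,110)),bs((215,235,100,90),(0,0,0),(180,90,120)))
print("yellow",bt((340,160,75,65),(20,120,100),(35,255,255)),bs((300,170,75,50),(22,150,120),(35,255,255)))
print("hole dark top",bt((355,172,50,43),(0,0,0),(180,255,160)))
print("hole dark side",bs((312,174,45,20),(0,0,0),(180,80,170)))
E
```

```text
start R
 [[-0.     0.441 -0.897]
 [ 0.001 -0.897 -0.441]
 [-1.    -0.001 -0.   ]]
orange [] [(np.float64(270.5806451612903), np.float64(249.16129032258064), np.int32(31))]
blue [(np.float64(213.45833333333334), np.float64(180.83333333333334), np.int32(24))] [(np.float64(242.69767441860466), np.float64(284.72093023255815), np.int32(43)), (np.float64(243.5), np.float64(294.0), np.int32(4))]
dark [(np.float64(231.77777777777777), np.float64(183.5), np.int32(18)), (np.float64(214.5), np.float64(183.75), np.int32(4)), (np.float64(267.8125), np.float64(187.9375), np.int32(16))] [(np.float64(283.67857142857144), np.float64(245.03571428571428), np.int32(28)), (np.float64(283.77777777777777), np.float64(249.11111111111111), np.int32(9)), (np.float64(284.3571428571429), np.float64(252.21428571428572), np.int32(14)), (np.float64(257.890625), np.float64(272.984375), np.int32(64)), (np.float64(243.5744680851064), np.float64(290.8936170212766), np.int32(47))]
yellow [(np.float64(378.9090909090909), np.float64(208.27272727272728), np.int32(11))] [(np.float64(351.5652173913044), np.float64(187.1304347826087), np.int32(23))]
hole dark top [(np.float64(392.0), np.float64(182.28571428571428), np.int32(7)), (np.float64(363.5), np.float64(183.5), np.int32(4)), (np.float64(355.0), np.float64(186.5), np.int32(4)), (np.float64(355.0), np.float64(192.5), np.int32(4)), (np.float64(379.45454545454544), np.float64(207.63636363636363), np.int32(11))]
hole dark side [(np.float64(313.42857142857144), np.float64(176.64285714285714), np.int32(14)), (np.float64(330.0), np.float64(177.75), np.int32(4)), (np.float64(335.05), np.float64(186.85), np.int32(20)), (np.float64(321.5), np.float64(190.66666666666666), np.int32(6))]
```

```bash
cat > m.py <<'E'
from h import *
T=cap("top");S=cap("side")
def z(off,k,p): return (off[0]+(p[0]+.5)/k-.5, off[1]+(p[1]+.5)/k-.5)
print("cams",-T["R"].T@T["t"],-S["R"].T@S["t"])
for n,pt,ps,h in [("blue",(150,128),(170,297),84),("d1",(297,147),(258,208),84),("or",(428,155),(337,87),102),("d2",(582,182),(414,54),84)]:
    a=z((195,165),8,pt);b=z((215,235),6,ps)
    print(n,onz(T,*a,h).round(1),onz(S,*b,h).round(1),[x.round(1) for x in tri(T,a,S,b)])
P={}
for n,pt,ps in [("h0",(277,335),(455,180)),("hA",(168,168),(213,208)),("hB",(367,159),(282,104)),("TL",(110,65),(78,228)),("TR",(418,55),(190,65)),("BR",(437,375),(548,107)),("BL",(130,388),(470,275))]:
    a=z((340,160),7,pt);b=z((295,165),8,ps)
    P[n]=(onz(T,*a,74)[:2],onz(S,*b,74)[:2])
    print(n,P[n][0].round(1),P[n][1].round(1),[x.round(1) for x in tri(T,a,S,b)])
for i in(0,1):
    c=np.mean([P[k][i] for k in("h0","hA","hB")],0); print("centre",c.round(1),"corners",np.mean([P[k][i] for k in("TL","TR","BR","BL")],0).round(1))
    for k in("h0","hA","hB"):
        v=P[k][i]-c; print(k,np.hypot(*v).round(1),np.degrees(np.arctan2(v[1],v[0])).round(1))
# base circle top view
im=T["image"]; hsv=cv2.cvtColor(im,cv2.COLOR_RGB2HSV)
m=cv2.inRange(hsv[155:230,335:420],(0,0,120),(180,60,255))
c=max(cv2.findContours(m,cv2.RETR_EXTERNAL,cv2.CHAIN_APPROX_NONE)[0],key=cv2.contourArea)
hull=cv2.convexHull(c); e=cv2.fitEllipse(hull); print(e, onz(T,e[0][0]+335,e[0][1]+155,20))
E
python3 m.py
```

```text
cams [ 378.87518518  -28.50933229 1503.99653029] [ 192.91065816 1011.07943977  704.00084024]
blue [587.3 301.4  84. ] [586.3 301.1  84. ] [array([586.8, 301.2,  84.1]), np.float64(1.0)]
d1 [578.4 246.   84. ] [578.7 245.9  84. ] [array([578.5, 246. ,  84.1]), np.float64(0.2)]
or [571.5 193.8 102. ] [570.3 191.9 102. ] [array([570.5, 193.4, 103.1]), np.float64(1.7)]
d2 [562.1 138.9  84. ] [562.4 137.9  84. ] [array([562. , 138.8,  84.7]), np.float64(0.1)]
h0 [ 492.4 -196.6] [ 492.2 -202.4] [array([ 491.5, -196.4,   77.1]), np.float64(1.4)]
hA [ 566.4 -152.3] [ 566.7 -156.7] [array([ 565.7, -152.2,   76.5]), np.float64(0.8)]
hB [ 567.9 -238.8] [ 567.9 -243.3] [array([ 567. , -238.6,   76.3]), np.float64(1.0)]
TL [ 612.3 -128.8] [ 606.5 -128.7] [array([ 609.7, -129.5,   73.5]), np.float64(5.6)]
TR [ 612.9 -263.1] [ 610.2 -265.2] [array([ 611.2, -263.3,   74.9]), np.float64(3.1)]
BR [ 473.1 -264.9] [ 474.8 -269.4] [array([ 473.3, -264.4,   76.5]), np.float64(0.7)]
BL [ 471.3 -132.3] [ 469.6 -135.5] [array([ 470.1, -132.4,   75.6]), np.float64(2.4)]
centre [ 542.2 -195.9] corners [ 542.4 -197.3]
h0 49.8 -179.2
hA 49.9 61.0
hB 50.0 -59.2
centre [ 542.3 -200.8] corners [ 540.3 -199.7]
h0 50.1 -178.2
hA 50.4 61.0
hB 49.6 -58.9
((41.45603561401367, 38.214046478271484), (62.612159729003906, 63.84063720703125), 40.94227600097656) [ 541.74133571 -196.3353479    20.        ]
```

```bash
cat > ov.py <<'E'
from h import *
T=cap("top");S=cap("side")
def rect(ax,yaw,a,b,z):
    c,s=np.cos(yaw),np.sin(yaw); 
    return [(ax[0]+c*x-s*y,ax[1]+s*x+c*y,z) for x,y in((a,b),(a,-b),(-a,-b),(-a,b))]
def ov(D,ax,cy,d,off,wh,k):
    x,y=off;w,h=wh
    im=cv2.resize(np.ascontiguousarray(D["image"][y:y+h,x:x+w,::-1]),None,fx=k,fy=k,interpolation=cv2.INTER_CUBIC)
    for R,col in((rect(ax,cy,69,66,74),(255,0,0)),(rect(ax,cy+d,71,68,62),(0,0,255)),(rect(ax,cy+d,71,68,20),(255,0,255))):
        p=(proj(D,R)-np.array(off)+.5)*k-.5
        cv2.polylines(im,[p.round().astype(int)],True,col,1)
    cv2.putText(im,f"{np.degrees(d):.0f}",(5,20),0,.6,(0,0,0),2)
    return im
if __name__=="__main__":
    cy=np.radians(1.0)
    r=[ov(T,(542.,-196.2),cy,np.radians(d),(345,160),(66,66),6) for d in(2,5)]
    cv2.imwrite("pics/ov1.png",np.hstack(r))
    r=[ov(S,(542.2,-200.8),cy,np.radians(d),(298,168),(72,52),5) for d in(2,4,6,8)]
    cv2.imwrite("pics/ov2.png",np.vstack([np.hstack(r[:2]),np.hstack(r[2:])]))
E
python3 ov.py
```

```text
(no output)
```

View pics/ov1.png

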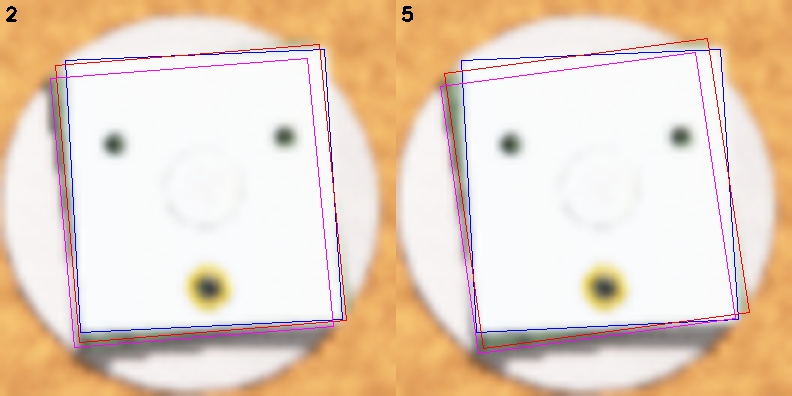

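View pics/ov2.png

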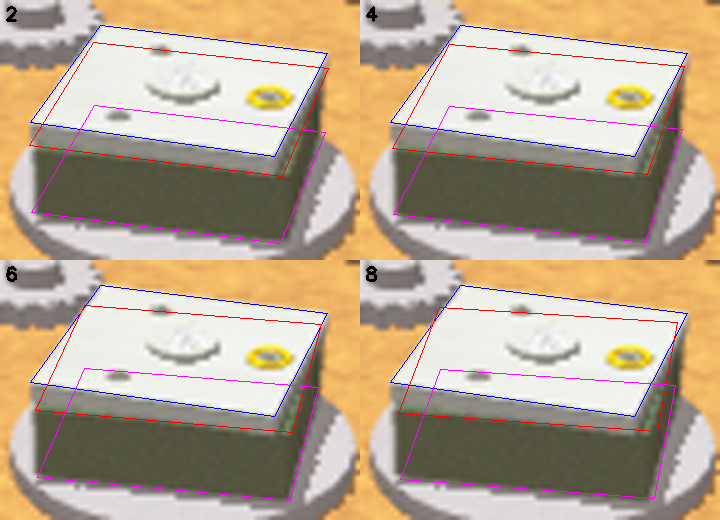

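```bash
cat > ed.py <<'E'
from h import *
T=cap("top");S=cap("side")
def edge(prof):
    g=np.abs(np.diff(prof)); i=g.argmax(); lo=max(0,i-1);hi=min(len(g),i+2); w=g[lo:hi]
    return (w*(np.arange(lo,hi)+.5)).sum()/w.sum()
g=T["image"].astype(float).mean(2)
pts=[]
for r in range(176,212):
    c=346+edge(g[r,346:360]); pts.append(onz(T,c,r,20)[:2])
pts=np.array(pts)
def fit(p,name):
    p=np.array(p)
    l=cv2.fitLine(p.astype(np.float32),cv2.DIST_HUBER,0,.01,.01).ravel()
    a=np.degrees(np.arctan2(l[1],l[0])); n=np.array([-l[1],l[0]]); r=(p-l[2:])@n
    print(name,"ang",round((a+45)%90-45,2),"rms",r.std().round(2),len(p)," pt",l[2:].round(1), "dist from axis",abs((np.array([542,-197])-l[2:])@n).round(1))
fit(pts,"housing left bottom");fit(pts[3:-8],"trim")
print(pts[::5].round(1).tolist())
g2=S["image"].astype(float).mean(2)
pts=[]
for c in range(308,352):
    pr=g2[205:222,c]; r=205+edge(pr); pts.append(onz(S,c,r,20)[:2])
fit(pts,"side bottom"); print(np.array(pts)[::4].round(1).tolist())
# cover top edges in side: near edge white->grey at z74
pts=[]
for c in range(307,352):
    r0=193+(c-305)*0.12; a=int(r0)-4; r=a+edge(g2[a:a+9,c]); pts.append(onz(S,c,r,74)[:2])
fit(pts,"side cover near edge")
print(np.array(pts)[::4].round(1).tolist())
E
python3 ed.py
python3 - <<'E'
import cv2,numpy as np
s=cv2.imread("pics/side0.png")
a=s[180:225,298:372];a=np.clip(a.astype(float)*1.6,0,255).astype(np.uint8)
cv2.imwrite("pics/z5.png",cv2.resize(a,None,fx=10,fy=10,interpolation=cv2.INTER_NEAREST))
E
```

```text
housing left bottom ang -8.35 rms 8.49 36  pt [ 550.1 -122.2] dist from axis 75.2
trim ang 6.7 rms 6.45 25  pt [ 553.2 -127.2] dist from axis 68.0
[[598.6, -122.4], [582.6, -122.9], [566.7, -124.5], [550.7, -127.7], [534.7, -133.1], [519.0, -130.1], [504.0, -104.4], [488.1, -113.0]]
side bottom ang 2.47 rms 12.92 44  pt [ 536.7 -124.7] dist from axis 72.4
[[593.9, -120.7], [583.4, -124.5], [562.0, -94.8], [560.4, -125.5], [548.1, -123.2], [527.7, -94.0], [527.2, -130.4], [514.9, -127.5], [496.8, -103.7], [492.5, -128.5], [477.5, -114.9]]
side cover near edge ang 0.75 rms 3.75 45  pt [ 536.7 -134.2] dist from axis 62.9
[[600.0, -132.7], [588.4, -132.7], [577.2, -133.7], [565.6, -133.4], [560.2, -152.6], [543.0, -134.3], [531.9, -135.3], [520.4, -134.4], [509.2, -134.6], [498.1, -135.1], [486.6, -133.8], [475.8, -134.9]]
```

View pics/z5.png

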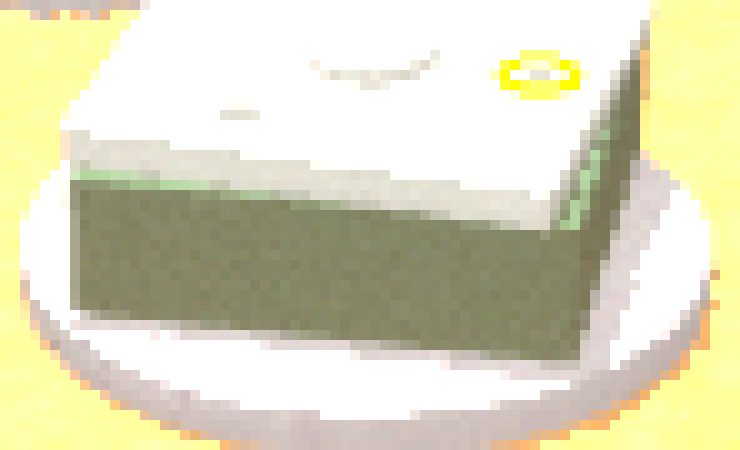

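Run:
```python
from h import *
T=cap("top");S=cap("side")
f=lambda p:(298+p[0]/10-.5,180+p[1]/10-.5)
for nm,a,b,z in [("bot",(72,313),(582,362),20),("top",(72,180),(580,234),62),("covertop",(62,130),(552,203),74),("coverbot",(70,168),(552,231),62)]:
    A=onz(S,*f(a),z);B=onz(S,*f(b),z);d=A-B
    print(nm,A.round(1),B.round(1),np.hypot(*d[:2]).round(1),np.degrees(np.arctan2(d[1],d[0])).round(2))
# top-view left edge: threshold per row on green/dark
g=T["image"][174:216,345:365].astype(int)
for r in range(0,42,3): print(174+r,g[r].mean(1).astype(int).tolist())
```

```text
bot [ 605.2 -125.3   20. ] [ 462.8 -141.4   20. ] 143.3 6.42
top [ 604.5 -125.7   62. ] [ 463.6 -137.2   62. ] 141.4 4.65
covertop [ 609.2 -131.3   74. ] [ 469.9 -130.3   74. ] 139.3 -0.44
coverbot [ 607.4 -132.2   62. ] [ 471.2 -136.6   62. ] 136.3 1.82
174 [182, 180, 177, 175, 176, 173, 161, 138, 121, 153, 183, 229, 248, 250, 250, 250, 250, 250, 250, 250]
177 [175, 171, 174, 175, 196, 226, 238, 220, 140, 131, 171, 224, 248, 251, 251, 251, 251, 250, 250, 250]
180 [173, 171, 187, 220, 240, 244, 242, 220, 139, 119, 171, 226, 248, 251, 251, 250, 251, 250, 248, 248]
183 [165, 183, 220, 242, 245, 245, 245, 241, 217, 142, 152, 217, 247, 251, 250, 250, 239, 174, 104, 111]
186 [184, 220, 243, 246, 245, 245, 245, 243, 221, 142, 139, 213, 246, 250, 251, 251, 249, 243, 234, 232]
189 [201, 236, 244, 245, 245, 244, 244, 244, 237, 205, 152, 196, 239, 249, 251, 251, 251, 251, 251, 251]
192 [209, 241, 246, 245, 246, 245, 245, 244, 242, 220, 146, 162, 229, 248, 251, 251, 251, 251, 251, 251]
195 [208, 240, 244, 245, 243, 244, 243, 244, 241, 229, 175, 160, 227, 247, 251, 251, 251, 251, 251, 251]
198 [194, 234, 244, 245, 244, 244, 244, 244, 243, 240, 217, 157, 210, 247, 251, 251, 250, 251, 251, 251]
201 [170, 202, 237, 243, 244, 244, 244, 243, 242, 240, 221, 161, 204, 247, 251, 251, 251, 251, 251, 251]
204 [175, 176, 208, 239, 244, 245, 245, 244, 244, 243, 237, 215, 214, 246, 250, 251, 251, 251, 251, 251]
207 [170, 166, 165, 187, 230, 242, 244, 244, 244, 243, 240, 226, 204, 239, 250, 251, 251, 251, 251, 251]
210 [168, 166, 163, 155, 160, 199, 235, 243, 244, 245, 241, 228, 205, 238, 249, 251, 251, 251, 251, 251]
213 [182, 184, 182, 178, 173, 168, 166, 192, 230, 241, 241, 229, 193, 226, 247, 250, 250, 249, 249, 248]
```

```bash
cat > plan.py <<'E'
# usage: plan.py x y z psi_deg n  -> suggested rows from the measured pose
import sys
from h import *
s=ctrl.sense(); p=s["eef_pos"];R=rot(s["ee_rot"])
x,y,z,psi,n=map(float,sys.argv[1:6]); n=int(n)
cur=np.arctan2(R[1,1],R[0,1]); d=np.radians(psi)-cur; d=(d+np.pi)%(2*np.pi)-np.pi
dw=np.array([x,y,z])-p
print("from",p.round(1),"psi",np.degrees(cur).round(2),"tilt x-axis",R[:,0].round(4),"dist",np.linalg.norm(dw).round(1),"turn/row",(-d/n).round(4),"F",s["force"].round(1),"grip",round(s["grip_width"],3),"t",round(s["time_s"],2),"j6",s["joints"][5].round(2))
k=cur
for i in range(n):
    Rk=np.array([[0,np.cos(k),np.sin(k)],[0,np.sin(k),-np.cos(k)],[-1,0,0]])
    v=Rk.T@dw/n/1000; print([round(float(q),4) for q in v]+[round(float(-d/n),4),0,0]); k+=d/n
E
python3 plan.py 570.4 192.5 150 -8.8 12
```

```text
from [ 231.5 -471.2  205.4] psi -63.83 tilt x-axis [-0.  0. -1.] dist 747.2 turn/row -0.08 F [ 0.   0.3 -1.3] grip 0.995 t 0.6 j6 -0.22
[0.0046, -0.0372, -0.0497, -0.08, 0, 0]
[0.0046, -0.0331, -0.0526, -0.08, 0, 0]
[0.0046, -0.0288, -0.055, -0.08, 0, 0]
[0.0046, -0.0243, -0.0572, -0.08, 0, 0]
[0.0046, -0.0196, -0.0589, -0.08, 0, 0]
[0.0046, -0.0149, -0.0603, -0.08, 0, 0]
[0.0046, -0.01, -0.0613, -0.08, 0, 0]
[0.0046, -0.0051, -0.0619, -0.08, 0, 0]
[0.0046, -0.0001, -0.0621, -0.08, 0, 0]
[0.0046, 0.0049, -0.0619, -0.08, 0, 0]
[0.0046, 0.0098, -0.0613, -0.08, 0, 0]
[0.0046, 0.0147, -0.0603, -0.08, 0, 0]
```

```bash
python3 -m jog '[[[0.0046,-0.0372,-0.0497,-0.08,0,0],[0.0046,-0.0331,-0.0526,-0.08,0,0],[0.0046,-0.0288,-0.055,-0.08,0,0],[0.0046,-0.0243,-0.0572,-0.08,0,0],[0.0046,-0.0196,-0.0589,-0.08,0,0],[0.0046,-0.0149,-0.0603,-0.08,0,0],[0.0046,-0.01,-0.0613,-0.08,0,0],[0.0046,-0.0051,-0.0619,-0.08,0,0],[0.0046,0,-0.0621,-0.08,0,0],[0.0046,0.0049,-0.0619,-0.08,0,0],[0.0046,0.0098,-0.0613,-0.08,0,0],[0.0046,0.0147,-0.0603,-0.08,0,0]]]' 0 60; python3 plan.py 570.4 192.5 73 -8.8 2
```

```text
time_s: 2.1
eef_pos: [571.4, 194.4, 150.1]
ee_rot: [0.461, 0.536, 0.461, -0.536]
force: [1.8, -1.0, 0.7]
grip_width: 1.002
from [571.4 194.4 150.1] psi -8.66 tilt x-axis [ 5.e-04 -1.e-04 -1.e+00] dist 77.2 turn/row 0.0012 F [ 1.8 -1.   0.7] grip 1.002 t 2.1 j6 0.29
[0.0386, -0.0003, 0.001, 0.0012, 0, 0]
[0.0386, -0.0003, 0.001, 0.0012, 0, 0]
```

```bash
cat > snap.py <<'E'
# snap.py name  ; side/top crops around window args: cam x y w h k
import sys
from h import *
n=sys.argv[1]
for i,a in enumerate(sys.argv[2:]):
    c,x,y,w,h,k=a.split(",");x,y,w,h,k=map(int,(x,y,w,h,k))
    d=cap(c);cv2.imwrite(f"pics/{n}{i}.png",cv2.resize(np.ascontiguousarray(d["image"][y:y+h,x:x+w,::-1]),None,fx=k,fy=k,interpolation=cv2.INTER_CUBIC))
E
python3 -m jog '[[[0.04,-0.0003,0.001,0,0,0]]]'; python3 snap.py g side,215,200,110,110,6 top,200,140,90,70,8
```

```text
time_s: 2.22
eef_pos: [572.5, 195.2, 111.3]
ee_rot: [0.463, 0.538, 0.46, -0.534]
force: [0.2, -0.6, -0.8]
grip_width: 0.996
```

View pics/g0.png

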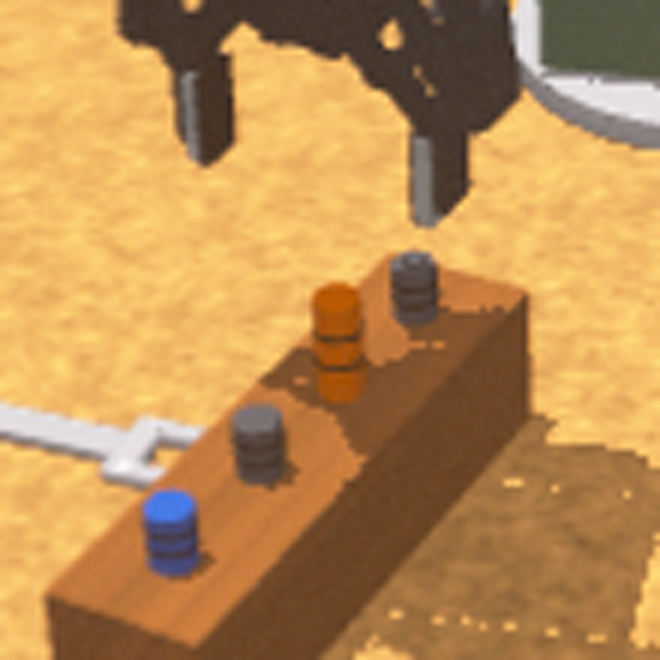

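View pics/g1.png

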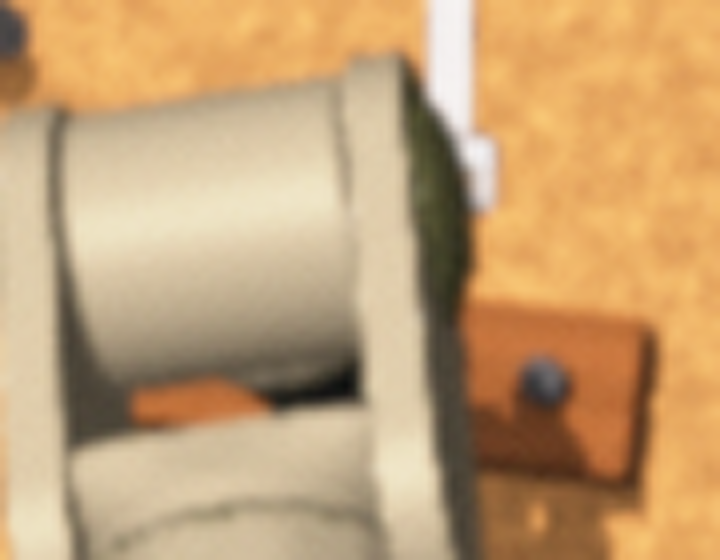

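```bash
python3 - <<'E'
from h import *
S=cap("side")
print(((proj(S,[[572.5,195.2,z] for z in(103,116,119)])-[215,200])*6))
E
python3 plan.py 570.4 192.5 73 -8.8 1
```

```text
[[325.23888859 296.09535511]
 [323.28656425 265.88530586]
 [322.83307087 258.86261542]]
from [569.1 191.3 108.8] psi -8.82 tilt x-axis [-4.1e-03 -6.0e-04 -1.0e+00] dist 35.9 turn/row -0.0003 F [ 0.1 -0.9  0.6] grip 1.001 t 2.38 j6 0.28
[0.0358, 0.0011, -0.0013, -0.0003, 0, 0]
```

```bash
python3 snap.py gg side,215,200,110,110,6
python3 - <<'E'
from h import *
s=ctrl.sense();print(s["eef_pos"],s["time_s"],s["dq"].round(3))
S=cap("side")
print(((proj(S,[s["eef_pos"]+[0,0,5]])-[215,200])*6))
E
```

```text
[570.13179706 191.13977701 110.68005175] 2.425 [-0.008 -0.033 -0.024 -0.001  0.    -0.   ]
[[333.8270646  261.78961853]]
```

View pics/gg0.png

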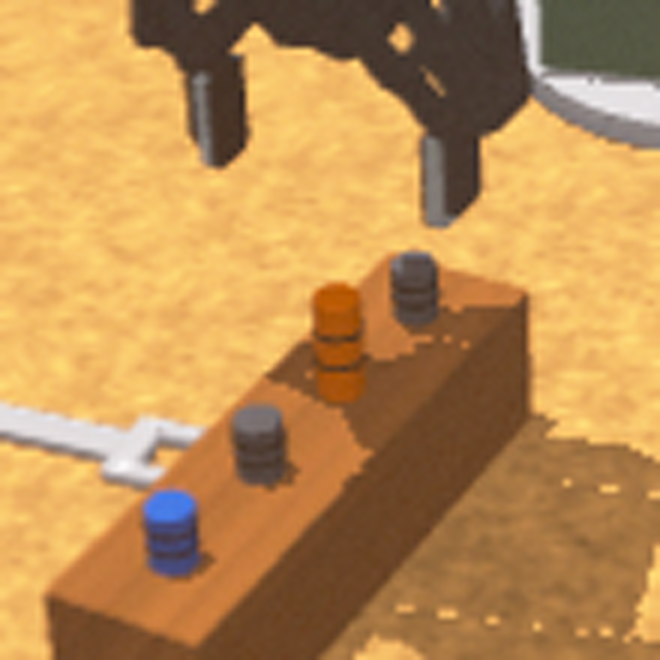

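```bash
python3 -m jog '[[[0.022,0.0003,-0.0013,0,0,0],[0,0,0,0,0,0]]]'; python3 snap.py gh side,215,200,110,110,6;python3 plan.py 570.4 192.5 73 -8.8 1
```

```text
time_s: 2.72
eef_pos: [570.6, 192.1, 88.7]
ee_rot: [-0.46, -0.537, -0.46, 0.537]
force: [-0.4, 0.5, 0.6]
grip_width: 1.002
from [571.1 192.3  89.5] psi -8.87 tilt x-axis [ 1.1e-03  1.0e-04 -1.0e+00] dist 16.5 turn/row -0.0012 F [ 1.2 -0.4 -0.1] grip 0.997 t 2.77 j6 0.29
[0.0165, -0.0007, -0.0001, -0.0012, 0, 0]
```

View pics/gh0.png

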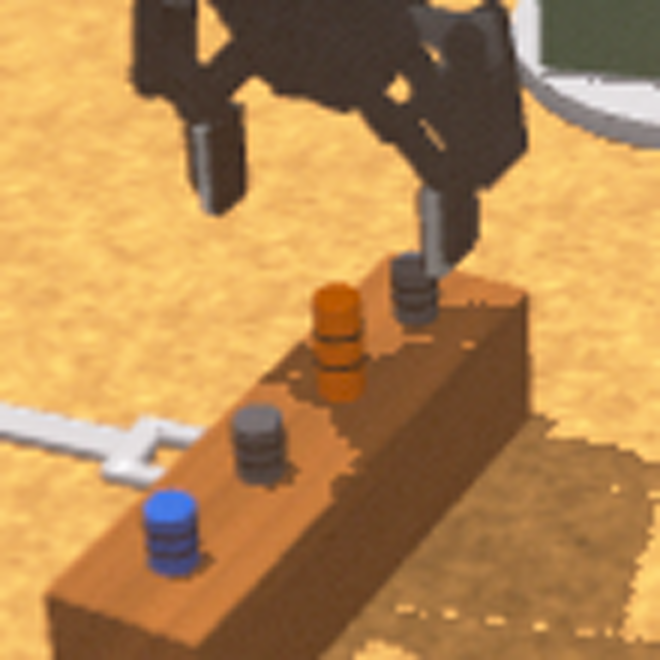

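Run:
```python
from h import *
S=cap("side")
for z in (94,105,110,115,120):
    a=onz(S,215+207/6,200+208/6,z);b=onz(S,215+436/6,200+272/6,z)
    print(z,a.round(0),b.round(0),((a+b)/2).round(0),np.linalg.norm(a-b).round(1))
```

```text
94 [645. 141.  94.] [545. 156.  94.] [595. 148.  94.] 101.0
105 [637. 157. 105.] [539. 171. 105.] [588. 164. 105.] 99.2
110 [633. 164. 110.] [536. 178. 110.] [585. 171. 110.] 98.3
115 [630. 171. 115.] [533. 185. 115.] [581. 178. 115.] 97.5
120 [626. 178. 120.] [530. 192. 120.] [578. 185. 120.] 96.7
```

```bash
python3 snap.py gt top,180,100,130,140,5
python3 - <<'E'
from h import *
T=cap("top")
for X in ([571,192,89],[571,192,250],[595,148,89],[595,148,250]): print(((proj(T,[X])-[180,100])*5).round())
E
```

```text
[[347. 423.]]
[[299. 384.]]
[[420. 382.]]
[[381. 337.]]
```

View pics/gt0.png

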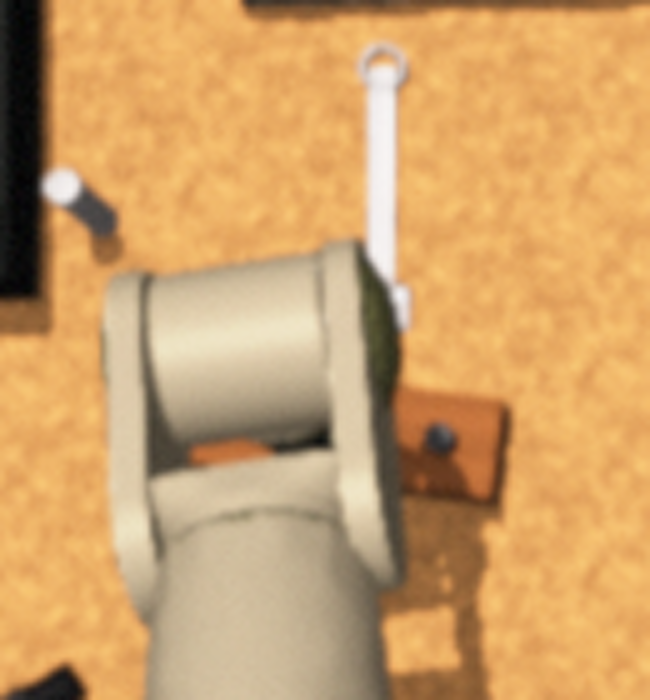

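```bash
python3 -m jog '[[[0.03,0,0,0,0,0],[0,0,0,0,0,0]]]'; python3 snap.py gi side,215,200,110,110,6;python3 plan.py 570.4 192.5 73 -8.8 1
```

```text
time_s: 3.18
eef_pos: [569.8, 192.5, 57.3]
ee_rot: [-0.459, -0.536, -0.461, 0.538]
force: [-0.3, 0.8, 0.2]
grip_width: 1.001
from [570.7 192.6  58.7] psi -8.83 tilt x-axis [-4.e-04 -1.e-04 -1.e+00] dist 14.3 turn/row -0.0005 F [-0.3 -0.5 -0.1] grip 1.001 t 3.23 j6 0.29
[-0.0143, -0.0003, 0.0002, -0.0005, 0, 0]
```

View pics/gi0.png

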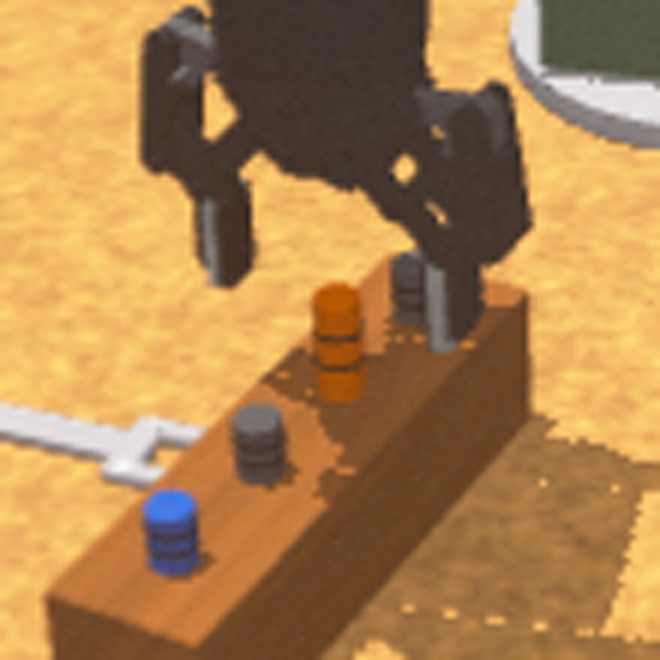

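```bash
python3 -m jog '[[[0.015,0,0,0,0,0],[0,0,0,0,0,0]]]';python3 -m jog '[[[0,0,0,0,0,0],[0,0,0,0,0,0]]]' 140 60; python3 snap.py gj side,215,200,110,110,6;python3 plan.py 570.4 192.5 73 -8.8 1
```

```text
time_s: 3.48
eef_pos: [570.2, 192.6, 42.5]
ee_rot: [-0.46, -0.537, -0.46, 0.537]
force: [0.4, -0.0, 0.5]
grip_width: 1.004
time_s: 3.72
eef_pos: [570.9, 192.8, 43.6]
ee_rot: [0.46, 0.537, 0.46, -0.537]
force: [0.1, 0.2, 0.1]
grip_width: 0.604
from [570.9 192.7  43.6] psi -8.83 tilt x-axis [ 6.e-04  1.e-04 -1.e+00] dist 29.4 turn/row -0.0005 F [-0.3 -0.4 -0.3] grip 0.515 t 3.77 j6 0.29
[-0.0294, -0.0005, 0.0003, -0.0005, 0, 0]
```

View pics/gj0.png

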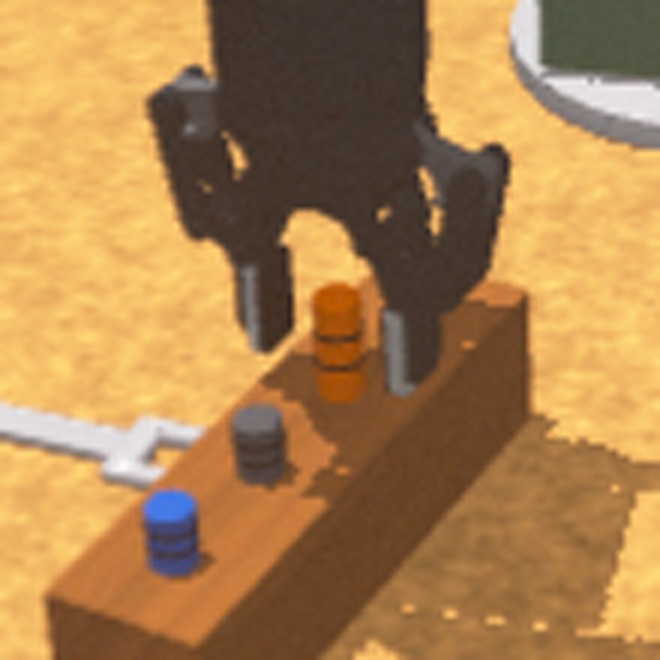

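```bash
python3 -m jog '[[[0,0,0,0,0,0],[0,0,0,0,0,0],[0,0,0,0,0,0]]]' 255 80; python3 snap.py gk side,215,200,110,110,6;python3 plan.py 570.4 192.5 73 -8.8 1
```

```text
time_s: 4.15
eef_pos: [570.9, 192.8, 43.6]
ee_rot: [0.46, 0.537, 0.46, -0.537]
force: [-0.6, -0.1, 3.6]
grip_width: 0.186
from [570.9 192.7  43.6] psi -8.82 tilt x-axis [ 6.e-04  1.e-04 -1.e+00] dist 29.5 turn/row -0.0004 F [-0.   0.4  3.6] grip 0.186 t 4.2 j6 0.29
[-0.0294, -0.0005, 0.0003, -0.0004, 0, 0]
```

View pics/gk0.png

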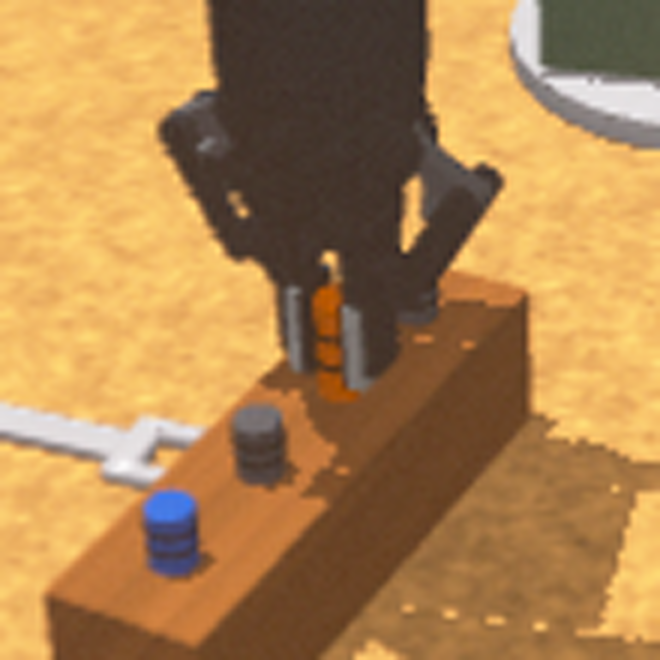

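```bash
python3 -m jog '[[[-0.04,0,0,0,0,0],[-0.06,0,0,0,0,0]]]';python3 plan.py 492.3 -198 135 -90 9
```

```text
time_s: 4.45
eef_pos: [569.6, 192.4, 142.5]
ee_rot: [-0.459, -0.536, -0.461, 0.538]
force: [1.4, 0.1, -1.6]
grip_width: 0.186
from [569.6 192.4 142.5] psi -8.83 tilt x-axis [-4.6e-03 -6.0e-04 -1.0e+00] dist 398.1 turn/row 0.1574 F [ 1.4  0.1 -1.6] grip 0.186 t 4.45 j6 0.29
[0.0008, -0.0018, 0.0442, 0.1574, 0, 0]
[0.0008, 0.0051, 0.0439, 0.1574, 0, 0]
[0.0008, 0.0119, 0.0426, 0.1574, 0, 0]
[0.0008, 0.0185, 0.0402, 0.1574, 0, 0]
[0.0008, 0.0245, 0.0368, 0.1574, 0, 0]
[0.0008, 0.03, 0.0325, 0.1574, 0, 0]
[0.0008, 0.0347, 0.0274, 0.1574, 0, 0]
[0.0008, 0.0386, 0.0216, 0.1574, 0, 0]
[0.0008, 0.0415, 0.0153, 0.1574, 0, 0]
```

```bash
python3 -m jog '[[[0,-0.0018,0.0442,0.1574,0,0],[0,0.0051,0.0439,0.1574,0,0],[0.001,0.0119,0.0426,0.1574,0,0],[0.001,0.0185,0.0402,0.1574,0,0],[0.001,0.0245,0.0368,0.1574,0,0],[0.001,0.03,0.0325,0.1574,0,0],[0.001,0.0347,0.0274,0.1574,0,0],[0.001,0.0386,0.0216,0.1574,0,0],[0.001,0.0415,0.0153,0.1574,0,0],[0,0,0,0,0,0]]]';python3 plan.py 492.3 -198 125 -90 1; python3 snap.py a side,285,100,100,125,6 top,335,140,90,90,8
```

```text
time_s: 5.7
eef_pos: [492.5, -200.0, 135.6]
ee_rot: [0.002, -0.707, 0.002, 0.707]
force: [0.5, 0.3, -0.8]
grip_width: 0.187
from [ 492.5 -200.   135.6] psi -90.26 tilt x-axis [-8.e-04  2.e-04 -1.e+00] dist 10.8 turn/row -0.0046 F [ 0.5  0.3 -0.8] grip 0.187 t 5.7 j6 0.97
[0.0106, -0.002, 0.0002, -0.0046, 0, 0]
```

View pics/a0.png

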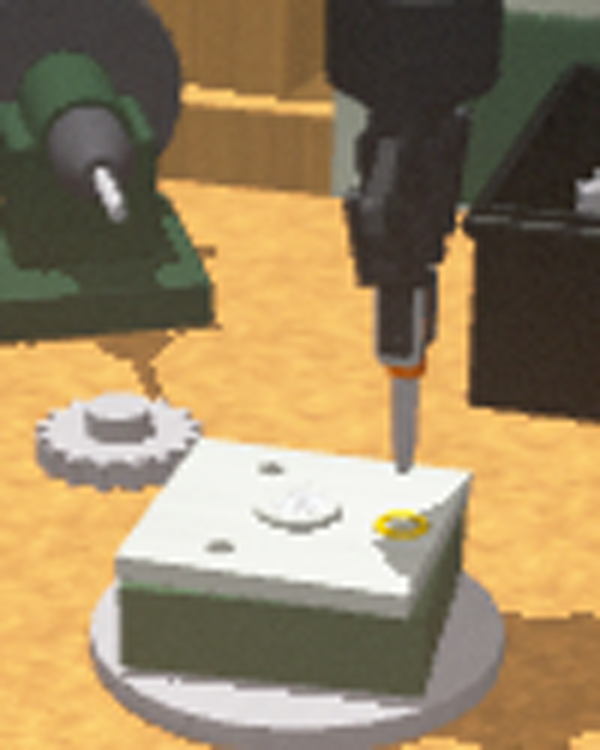

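View pics/a1.png

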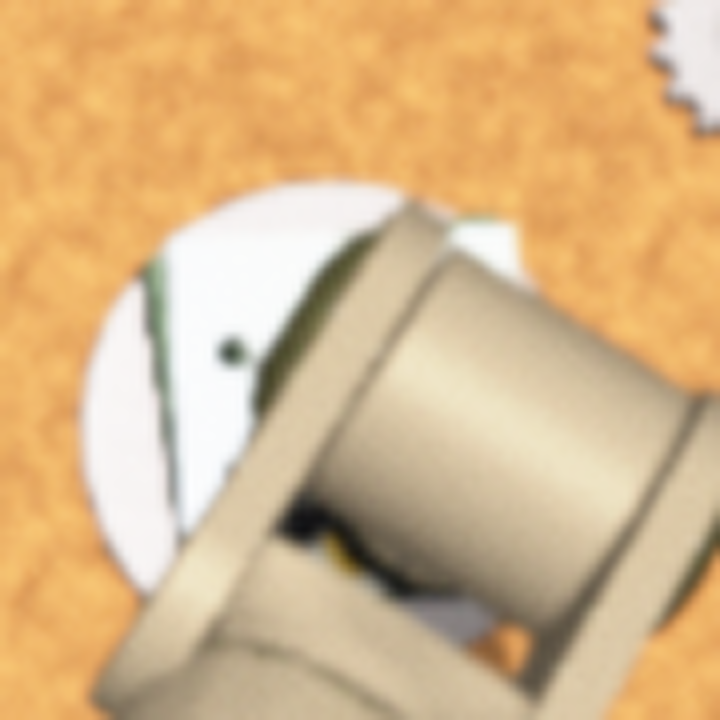

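Run:
```python
from h import *
S=cap("side")
t=(285+403.5/6-.5,100+469/6-.5);r=(285+402.5/6-.5,100+524/6-.5)
print("tip z102",onz(S,*t,102),"z100",onz(S,*t,100),"ring",onz(S,*r,74))
```

```text
tip z102 [ 492.70826258 -204.91450789  102.        ] z100 [ 493.70426652 -208.95434925  100.        ] ring [ 492.17383094 -203.90332557   74.        ]
```

```bash
python3 -m jog '[[[0.022,-0.002,0.0005,0,0,0],[0,0,0,0,0,0]]]';python3 -m jog '[[[0.003,0,0,0,0,0],[0.002,0,0,0,0,0]]]';python3 plan.py 492 -198 108 -90 1; python3 snap.py b side,315,150,60,60,10
```

```text
time_s: 6.1
eef_pos: [492.3, -194.2, 113.1]
ee_rot: [-0.0, -0.706, -0.002, 0.708]
force: [-0.1, -0.3, -1.0]
grip_width: 0.184
time_s: 6.35
eef_pos: [493.2, -195.7, 109.6]
ee_rot: [0.0, 0.707, 0.0, -0.707]
force: [-0.3, -0.9, -0.4]
grip_width: 0.187
from [ 493.2 -195.7  109.6] psi -89.95 tilt x-axis [ 7.e-04 -5.e-04 -1.e+00] dist 3.1 turn/row 0.0008 F [-0.3 -0.9 -0.4] grip 0.187 t 6.35 j6 0.97
[0.0016, 0.0023, 0.0012, 0.0008, 0, 0]
```

View pics/b0.png

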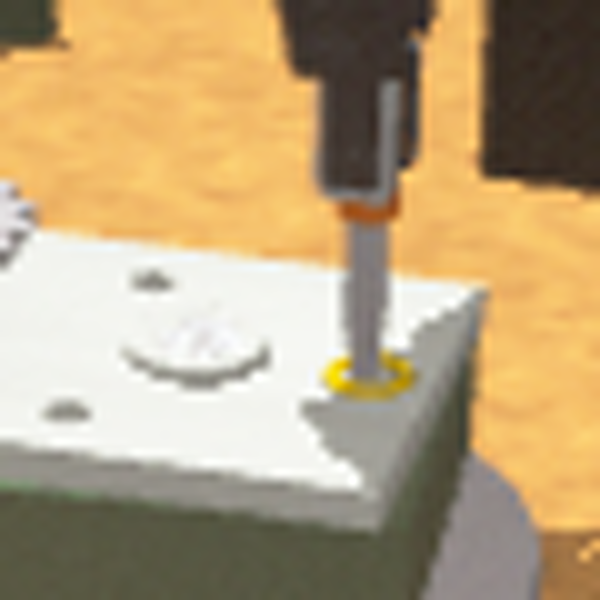

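```bash
python3 -m jog '[[[0,0.0022,0.001,0,0,0],[0.002,0,0,0,0,0],[0.0015,0,0,0,0,0]]]';python3 plan.py 492 -198 108 -90 1
```

```text
time_s: 6.78
eef_pos: [491.8, -198.0, 105.6]
ee_rot: [-0.0, -0.707, -0.0, 0.707]
force: [1.3, 0.5, -1.0]
grip_width: 0.189
from [ 491.8 -198.   105.6] psi -90.0 tilt x-axis [-1.e-04  1.e-04 -1.e+00] dist 2.4 turn/row 0.0001 F [ 1.3  0.5 -1. ] grip 0.189 t 6.78 j6 0.97
[-0.0024, 0.0, -0.0002, 0.0001, 0, 0]
```

```bash
python3 -m jog '[[[0.0015,0,0,0,0,0],[0.001,0,0,0,0,0]]]';python3 -m jog '[[[0.001,0,0,0,0,0],[0.001,0,0,0,0,0]]]';python3 snap.py c side,315,150,60,60,10
```

```text
time_s: 7.02
eef_pos: [491.8, -197.9, 103.1]
ee_rot: [-0.0, -0.707, -0.0, 0.707]
force: [0.3, 0.7, -0.3]
grip_width: 0.185
time_s: 7.28
eef_pos: [491.9, -197.9, 101.2]
ee_rot: [0.0, 0.707, 0.0, -0.707]
force: [-0.2, -0.1, -1.2]
grip_width: 0.189
```

View pics/c0.png

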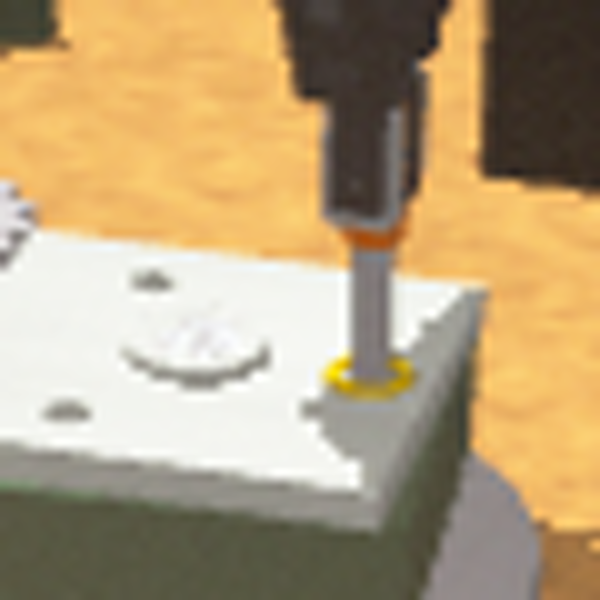

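```bash
python3 -m jog '[[[0.0015,0,0,0,0,0],[0.001,0,0,0,0,0]]]';python3 -m jog '[[[0,0.0015,0,0,0,0],[0,0.001,0,0,0,0]]]';python3 -m jog '[[[0,0.001,0,0,0,0],[0,0.001,0,0,0,0]]]'
```

```text
time_s: 7.58
eef_pos: [491.8, -197.9, 98.6]
ee_rot: [-0.0, -0.707, -0.0, 0.707]
force: [0.4, -0.0, -0.6]
grip_width: 0.187
time_s: 7.82
eef_pos: [491.8, -200.6, 98.7]
ee_rot: [0.0, 0.707, 0.0, -0.707]
force: [-0.1, 0.3, -0.4]
grip_width: 0.189
time_s: 8.07
eef_pos: [491.8, -201.8, 98.6]
ee_rot: [0.0, -0.707, -0.001, 0.707]
force: [1.4, 4.5, 0.1]
grip_width: 0.192
```

```bash
python3 -m jog '[[[0,0.001,0,0,0,0],[0,0.001,0,0,0,0]]]';python3 -m jog '[[[0,0.001,0,0,0,0],[0,0.0005,0,0,0,0]]]';python3 -m jog '[[[0.001,0,0,0,0,0],[0.001,0,0,0,0,0]]]'
```

```text
time_s: 8.32
eef_pos: [492.0, -204.0, 98.7]
ee_rot: [-0.0, 0.707, 0.0, -0.707]
force: [2.2, 5.2, 0.3]
grip_width: 0.191
time_s: 8.57
eef_pos: [492.1, -205.5, 98.7]
ee_rot: [-0.0, 0.707, 0.0, -0.707]
force: [1.8, 5.3, -0.5]
grip_width: 0.189
time_s: 8.82
eef_pos: [492.1, -205.9, 97.0]
ee_rot: [0.0, 0.707, 0.0, -0.707]
force: [0.4, 5.0, 2.8]
grip_width: 0.187
```

```bash
python3 -m jog '[[[0.001,0,0,0,0,0],[0.0005,0,0,0,0,0]]]';python3 -m jog '[[[0.001,0,0,0,0,0],[0.0005,0,0,0,0,0]]]'
```

```text
time_s: 9.07
eef_pos: [492.0, -206.0, 95.3]
ee_rot: [0.0, 0.707, -0.0, -0.707]
force: [0.9, 4.0, 3.9]
grip_width: 0.185
time_s: 9.32
eef_pos: [492.0, -206.0, 93.7]
ee_rot: [0.0, 0.707, -0.0, -0.707]
force: [2.4, 4.7, 3.9]
grip_width: 0.188
```

```bash
python3 -m jog '[[[0.001,0,0,0,0,0],[0.001,0,0,0,0,0]]]';python3 -m jog '[[[0.001,0,0,0,0,0],[0.001,0,0,0,0,0]]]'; python3 snap.py d side,315,150,60,60,10
```

```text
time_s: 9.57
eef_pos: [492.0, -205.9, 91.6]
ee_rot: [0.0, 0.707, 0.0, -0.707]
force: [2.5, 4.8, 1.6]
grip_width: 0.188
time_s: 9.82
eef_pos: [492.0, -205.8, 89.6]
ee_rot: [-0.0, 0.707, 0.0, -0.707]
force: [3.2, 5.6, 3.3]
grip_width: 0.186
```

View pics/d0.png

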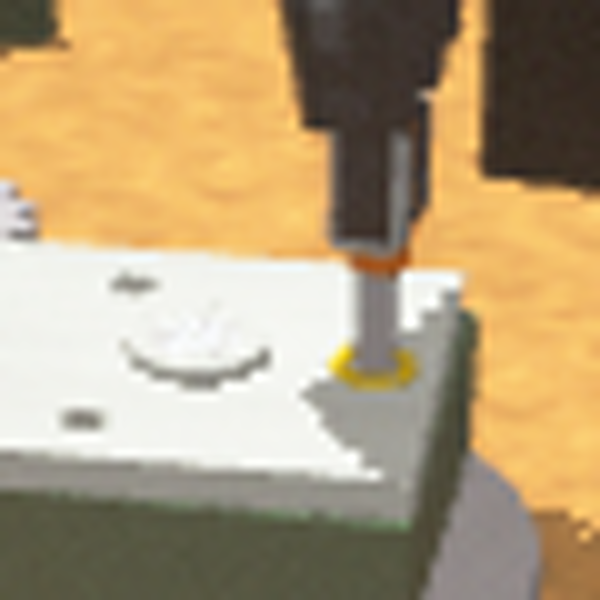

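```bash
python3 -m jog '[[[0.001,0,0,0,0,0],[0.001,0,0,0,0,0]]]';python3 -m jog '[[[0.001,0,0,0,0,0],[0.001,0,0,0,0,0]]]'
```

```text
time_s: 10.12
eef_pos: [492.0, -205.7, 87.7]
ee_rot: [-0.0, 0.707, 0.0, -0.707]
force: [2.2, 6.6, 4.5]
grip_width: 0.183
time_s: 10.38
eef_pos: [492.0, -205.5, 85.8]
ee_rot: [-0.0, 0.707, 0.0, -0.707]
force: [2.3, 6.2, 6.5]
grip_width: 0.184
```

```bash
python3 -m jog '[[[0.001,0,0,0,0,0],[0.001,0,0,0,0,0]]]';python3 -m jog '[[[0.001,0,0,0,0,0],[0.001,0,0,0,0,0]]]'
```

```text
time_s: 10.62
eef_pos: [492.0, -205.3, 83.9]
ee_rot: [-0.0, 0.707, 0.0, -0.707]
force: [2.6, 8.5, 6.4]
grip_width: 0.188
time_s: 10.88
eef_pos: [492.1, -205.1, 82.0]
ee_rot: [-0.0, 0.707, 0.001, -0.707]
force: [1.9, 9.8, 9.9]
grip_width: 0.183
```

```bash
python3 -m jog '[[[0,-0.0008,0,0,0,0],[0.0005,0,0,0,0,0]]]';python3 -m jog '[[[0.001,0,0,0,0,0],[0.001,0,0,0,0,0]]]'
```

```text
time_s: 11.12
eef_pos: [492.1, -204.9, 81.6]
ee_rot: [0.0, 0.707, 0.0, -0.707]
force: [1.7, 7.6, 8.6]
grip_width: 0.19
time_s: 11.38
eef_pos: [492.3, -204.8, 79.9]
ee_rot: [-0.0, 0.708, 0.0, -0.707]
force: [1.5, 8.1, 9.2]
grip_width: 0.186
```

```bash
python3 -m jog '[[[0.0005,-0.001,0,0,0,0],[0.001,0,0,0,0,0]]]';python3 -m jog '[[[0.001,0,0,0,0,0],[0.001,0,0,0,0,0]]]'
```

```text
time_s: 11.62
eef_pos: [492.3, -204.4, 78.3]
ee_rot: [0.0, 0.708, -0.0, -0.707]
force: [2.1, 4.5, 7.6]
grip_width: 0.187
time_s: 11.88
eef_pos: [492.3, -204.3, 76.2]
ee_rot: [0.0, 0.708, -0.0, -0.707]
force: [2.5, 5.4, 7.1]
grip_width: 0.189
```

```bash
python3 -m jog '[[[0.001,-0.0006,-0.0004,0,0,0],[0.0015,0,0,0,0,0]]]';python3 -m jog '[[[0.0015,0,0,0,0,0],[0.0015,0,0,0,0,0]]]'
```

```text
time_s: 12.12
eef_pos: [492.4, -204.0, 73.5]
ee_rot: [0.001, 0.707, -0.0, -0.707]
force: [0.9, 2.7, 5.5]
grip_width: 0.189
time_s: 12.38
eef_pos: [492.5, -204.1, 70.6]
ee_rot: [0.0, 0.707, -0.0, -0.707]
force: [1.4, 3.3, 6.2]
grip_width: 0.181
```

```bash
python3 -m jog '[[[0.0015,0,0,0,0,0],[0.0015,0,0,0,0,0]]]';python3 -m jog '[[[0.0015,0,0,0,0,0],[0.0015,0,0,0,0,0]]]'
```

```text
time_s: 12.62
eef_pos: [492.4, -204.0, 67.5]
ee_rot: [0.0, 0.707, -0.0, -0.707]
force: [0.5, 3.7, 5.9]
grip_width: 0.184
time_s: 12.88
eef_pos: [492.5, -204.0, 64.5]
ee_rot: [0.0, 0.707, -0.0, -0.707]
force: [1.4, 3.4, 6.1]
grip_width: 0.186
```

```bash
python3 -m jog '[[[0.0015,0,0,0,0,0],[0.0015,0,0,0,0,0]]]';python3 -m jog '[[[0.001,0,0,0,0,0],[0.001,0,0,0,0,0]]]';python3 -m jog '[[[0.0008,0,0,0,0,0],[0.0007,0,0,0,0,0]]]';python3 snap.py e side,315,150,60,60,10
```

```text
time_s: 13.12
eef_pos: [492.5, -204.0, 61.5]
ee_rot: [0.0, 0.707, -0.0, -0.707]
force: [1.9, 3.4, 7.2]
grip_width: 0.191
time_s: 13.38
eef_pos: [492.4, -204.0, 59.5]
ee_rot: [0.0, 0.707, -0.0, -0.707]
force: [1.6, 3.5, 6.2]
grip_width: 0.19
time_s: 13.62
eef_pos: [492.5, -204.0, 58.1]
ee_rot: [0.0, 0.707, -0.0, -0.707]
force: [1.3, 3.7, 5.7]
grip_width: 0.185
```

View pics/e0.png

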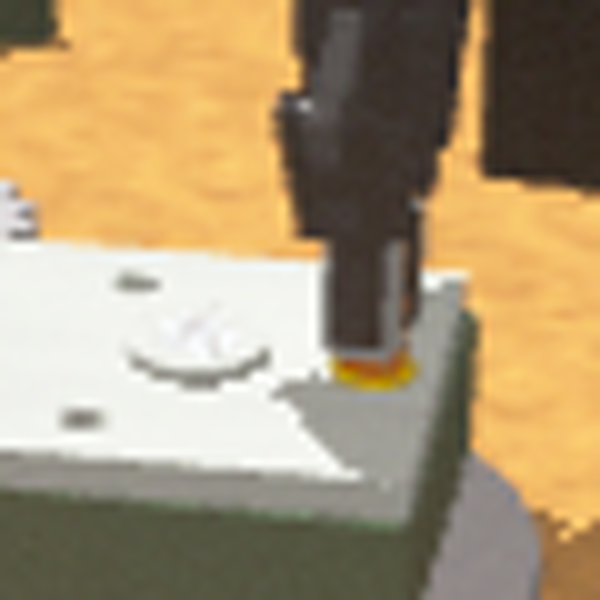

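Nearly seated; the last fraction goes down in small steps until I feel the head meet the cover.

```bash
python3 -m jog '[[[0.0006,0,0,0,0,0],[0,0,0,0,0,0]]]';python3 -m jog '[[[0.0005,0,0,0,0,0],[0,0,0,0,0,0]]]';python3 -m jog '[[[0.0005,0,0,0,0,0],[0,0,0,0,0,0]]]'
```

```text
time_s: 13.92
eef_pos: [492.5, -204.0, 57.5]
ee_rot: [0.0, 0.707, -0.0, -0.707]
force: [1.6, 3.3, 6.4]
grip_width: 0.19
time_s: 14.18
eef_pos: [492.5, -204.0, 57.5]
ee_rot: [0.001, 0.707, -0.0, -0.707]
force: [-0.2, 5.4, 11.1]
grip_width: 0.188
time_s: 14.42
eef_pos: [492.6, -204.0, 57.5]
ee_rot: [0.001, 0.707, -0.0, -0.707]
force: [-1.5, 5.1, 16.1]
grip_width: 0.187
```

```bash
python3 -m jog '[[[-0.001,-0.0004,0,0,0,0],[0,0,0,0,0,0],[0,0,0,0,0,0]]]' 140; python3 -m jog '[[[-0.02,0,0,0,0,0],[-0.04,0,0,0,0,0],[-0.04,0,0,0,0,0]]]' 0; python3 plan.py 578.5 246 130 -8.8 9;  python3 snap.py f side,295,150,80,70,8
```

```text
time_s: 14.8
eef_pos: [492.0, -203.3, 56.8]
ee_rot: [-0.0, -0.707, -0.0, 0.707]
force: [-0.5, 0.2, 0.8]
grip_width: 0.448
time_s: 15.18
eef_pos: [491.9, -203.2, 158.0]
ee_rot: [-0.0, -0.707, -0.0, 0.707]
force: [0.2, -0.8, -0.2]
grip_width: 0.997
from [ 491.9 -203.2  158. ] psi -89.99 tilt x-axis [-9.e-04  1.e-04 -1.e+00] dist 458.3 turn/row -0.1574 F [ 0.2 -0.8 -0.2] grip 0.997 t 15.18 j6 0.96
[0.0031, -0.0499, -0.0096, -0.1574, 0, 0]
[0.0031, -0.0478, -0.0173, -0.1574, 0, 0]
[0.0031, -0.0445, -0.0246, -0.1574, 0, 0]
[0.0031, -0.0401, -0.0313, -0.1574, 0, 0]
[0.0031, -0.0347, -0.0372, -0.1574, 0, 0]
[0.0031, -0.0284, -0.0421, -0.1574, 0, 0]
[0.0031, -0.0214, -0.0461, -0.1574, 0, 0]
[0.0031, -0.014, -0.0489, -0.1574, 0, 0]
[0.0031, -0.0061, -0.0505, -0.1574, 0, 0]
```

View pics/f0.png

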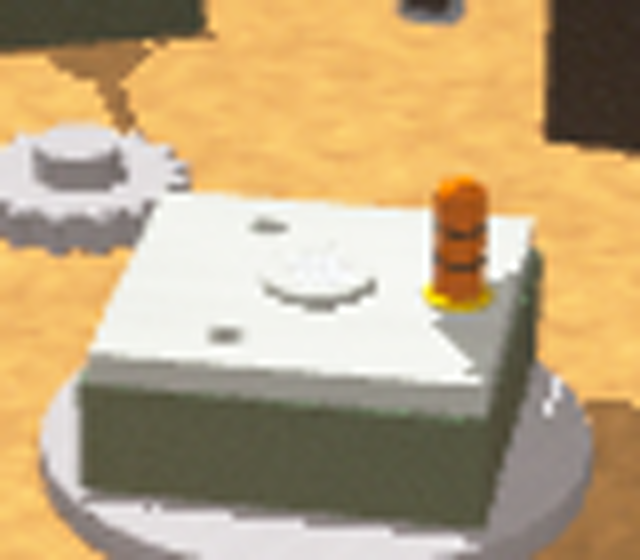

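```bash
python3 plan.py 562.2 138.5 95 -8.8 9
```

```text
from [ 493.9 -204.4  163.4] psi -89.98 tilt x-axis [ 0.0064 -0.0049 -1.    ] dist 356.3 turn/row -0.1574 F [ 0.9 -0.1  6.2] grip 1.002 t 15.22 j6 0.96
[0.0076, -0.0381, -0.0076, -0.1574, 0, 0]
[0.0076, -0.0364, -0.0135, -0.1574, 0, 0]
[0.0076, -0.0339, -0.019, -0.1574, 0, 0]
[0.0076, -0.0305, -0.0241, -0.1574, 0, 0]
[0.0076, -0.0263, -0.0286, -0.1574, 0, 0]
[0.0076, -0.0215, -0.0324, -0.1574, 0, 0]
[0.0076, -0.0162, -0.0353, -0.1574, 0, 0]
[0.0076, -0.0104, -0.0374, -0.1574, 0, 0]
[0.0076, -0.0044, -0.0386, -0.1574, 0, 0]
```

```bash
python3 -m jog '[[[0.007,-0.0381,-0.0076,-0.1574,0,0],[0.007,-0.0364,-0.0135,-0.1574,0,0],[0.007,-0.0339,-0.019,-0.1574,0,0],[0.007,-0.0305,-0.0241,-0.1574,0,0],[0.007,-0.0263,-0.0286,-0.1574,0,0],[0.007,-0.0215,-0.0324,-0.1574,0,0],[0.007,-0.0162,-0.0353,-0.1574,0,0],[0.007,-0.0104,-0.0374,-0.1574,0,0],[0.007,-0.0044,-0.0386,-0.1574,0,0],[0,0,0,0,0,0],[0,0,0,0,0,0]]]';python3 plan.py 562.2 138.5 42 -8.8 1;python3 snap.py i side,215,180,110,110,6 top,340,160,75,65,8
```

```text
time_s: 16.6
eef_pos: [560.6, 139.3, 93.9]
ee_rot: [-0.46, -0.537, -0.46, 0.537]
force: [0.5, -0.0, 0.4]
grip_width: 0.996
from [560.6 139.3  93.9] psi -8.88 tilt x-axis [-4.e-04 -4.e-04 -1.e+00] dist 51.9 turn/row -0.0015 F [ 0.5 -0.   0.4] grip 0.996 t 16.6 j6 0.2
[0.0519, 0.0017, 0.0005, -0.0015, 0, 0]
```

View pics/i0.png

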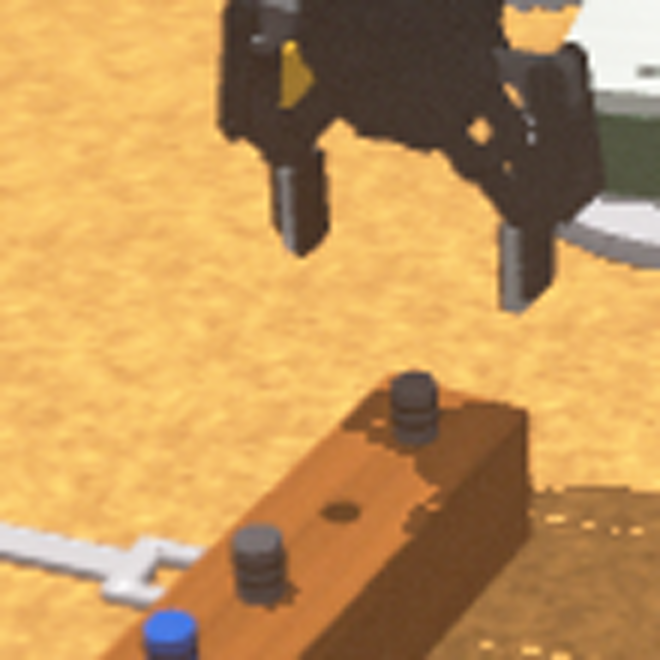

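View pics/i1.png

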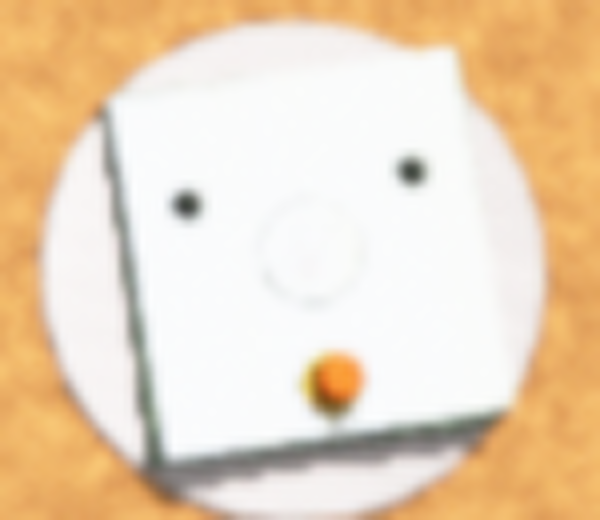

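```bash
python3 - <<'E'
from h import *
T=cap("top")
f=lambda p:(340+(p[0]+.5)/8-.5,160+(p[1]+.5)/8-.5)
A=onz(T,*f((187,204)),74)[:2];B=onz(T,*f((411,171)),74)[:2]
d=A-B;th=np.arctan2(d[1],d[0]);print(A,B,np.hypot(*d),np.degrees(th)-90)
for nm,p in(("head top",(338,376)),("orange",(336,379))):print(nm,onz(T,*f(p),116 if nm=="head top" else 100)[:2])
h0=np.array([492.4,-203.8])
for y in (th-np.pi/2,):
    ax=h0+50*np.array([np.cos(y),np.sin(y)])
    print("axis",ax,[ (ax+50*np.array([np.cos(y+s),np.sin(y+s)])).round(1) for s in(np.pi/3,-np.pi/3)])
E
python3 -m jog '[[[0.045,0.0017,0.0005,0,0,0],[0.007,0,0,0,0,0],[0,0,0,0,0,0]]]' 0 60;python3 plan.py 562.2 138.5 42 -8.8 1;python3 snap.py k side,215,200,110,110,6
```

```text
[ 561.88857655 -150.19465382] [ 572.0801605  -235.80009901] 86.20997986564105 6.789277832477893
head top [ 491.3818729  -199.58059873]
orange [ 491.58508152 -200.76383267]
axis [ 542.04938242 -197.88909272] [array([ 561.8, -151.9]), array([ 572. , -237.9])]
time_s: 17.12
eef_pos: [562.5, 138.7, 42.7]
ee_rot: [0.46, 0.537, 0.46, -0.537]
force: [-0.0, 0.4, -1.6]
grip_width: 0.999
from [562.5 138.7  42.7] psi -8.86 tilt x-axis [ 2.e-04 -0.e+00 -1.e+00] dist 0.8 turn/row -0.0011 F [-0.   0.4 -1.6] grip 0.999 t 17.12 j6 0.19
[0.0007, -0.0003, 0.0002, -0.0011, 0, 0]
```

View pics/k0.png

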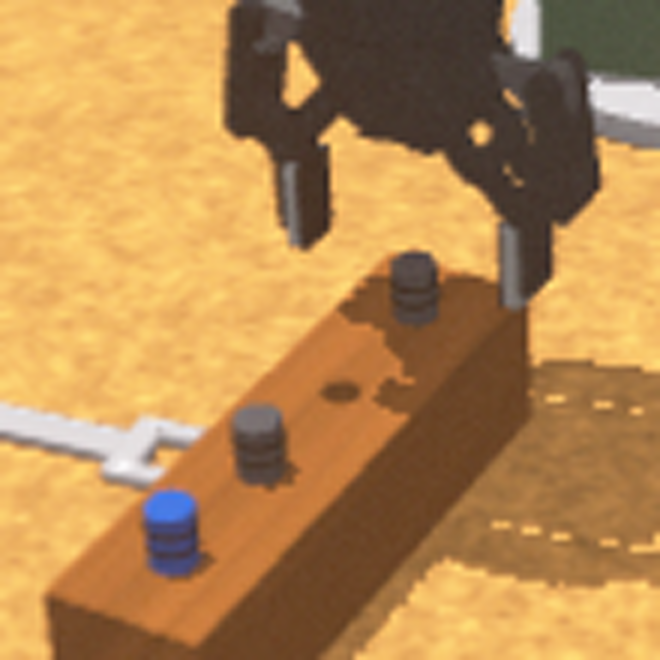

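```bash
python3 -m jog '[[[0,0,0.0008,0,0,0],[0,0,0,0,0,0],[0,0,0,0,0,0],[0,0,0,0,0,0],[0,0,0,0,0,0]]]' 255 60;python3 plan.py 562.2 138.5 42 -8.8 1;python3 snap.py l side,215,200,110,110,6
```

```text
time_s: 17.8
eef_pos: [562.4, 138.2, 42.5]
ee_rot: [0.46, 0.537, 0.46, -0.537]
force: [-1.1, -0.0, 2.9]
grip_width: 0.179
from [562.4 138.2  42.5] psi -8.82 tilt x-axis [ 6.e-04  0.e+00 -1.e+00] dist 0.6 turn/row -0.0004 F [-1.1 -0.   2.9] grip 0.179 t 17.8 j6 0.19
[0.0005, -0.0002, -0.0002, -0.0004, 0, 0]
```

View pics/l0.png

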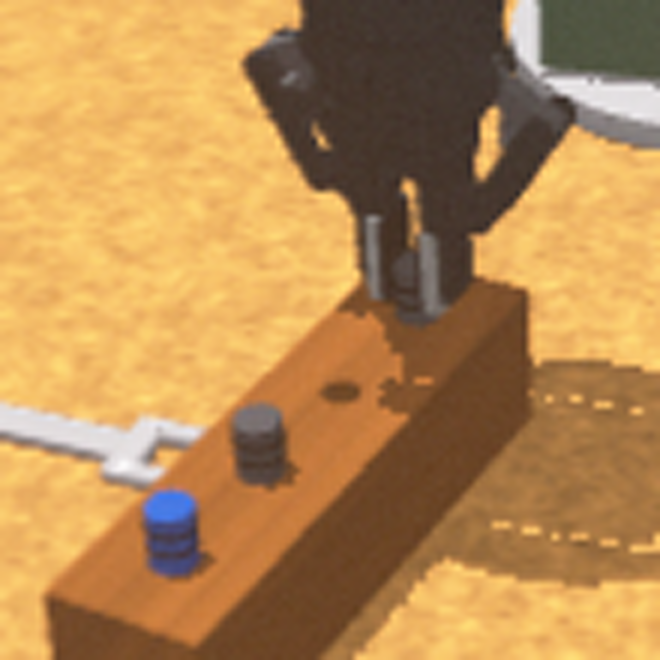

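```bash
python3 -m jog '[[[-0.03,0,0,0,0,0],[-0.05,0,0,0,0,0]]]';python3 plan.py 572 -237.5 122 -8.8 7
```

```text
time_s: 18.1
eef_pos: [561.1, 138.1, 121.4]
ee_rot: [-0.459, -0.536, -0.461, 0.538]
force: [0.3, 0.6, -0.0]
grip_width: 0.182
from [561.1 138.1 121.4] psi -8.83 tilt x-axis [-4.2e-03 -2.0e-04 -1.0e+00] dist 375.8 turn/row -0.0001 F [ 0.3  0.6 -0. ] grip 0.182 t 18.1 j6 0.19
[-0.0001, 0.0098, 0.0528, -0.0001, 0, 0]
[-0.0001, 0.0098, 0.0528, -0.0001, 0, 0]
[-0.0001, 0.0098, 0.0528, -0.0001, 0, 0]
[-0.0001, 0.0098, 0.0528, -0.0001, 0, 0]
[-0.0001, 0.0098, 0.0528, -0.0001, 0, 0]
[-0.0001, 0.0098, 0.0528, -0.0001, 0, 0]
[-0.0001, 0.0098, 0.0528, -0.0001, 0, 0]
```

```bash
python3 -m jog '[[[-0.0005,0.0098,0.0528,0,0,0],[-0.0005,0.0098,0.0528,0,0,0],[0,0.0098,0.0528,0,0,0],[0,0.0098,0.0528,0,0,0],[0,0.0098,0.0528,0,0,0],[0,0.0098,0.0528,0,0,0],[0,0.0098,0.0528,0,0,0],[0,0,0,0,0,0],[0,0,0,0,0,0]]]';python3 plan.py 572 -237.5 99 -8.8 1;python3 snap.py n side,295,120,80,100,7
```

```text
time_s: 19.23
eef_pos: [573.1, -236.9, 122.6]
ee_rot: [-0.46, -0.537, -0.46, 0.537]
force: [0.8, -0.0, 0.2]
grip_width: 0.179
from [ 573.1 -236.9  122.6] psi -8.83 tilt x-axis [-7.e-04  8.e-04 -1.e+00] dist 23.7 turn/row -0.0005 F [ 0.8 -0.   0.2] grip 0.179 t 19.23 j6 -0.43
[0.0236, -0.001, 0.0007, -0.0005, 0, 0]
```

View pics/n0.png

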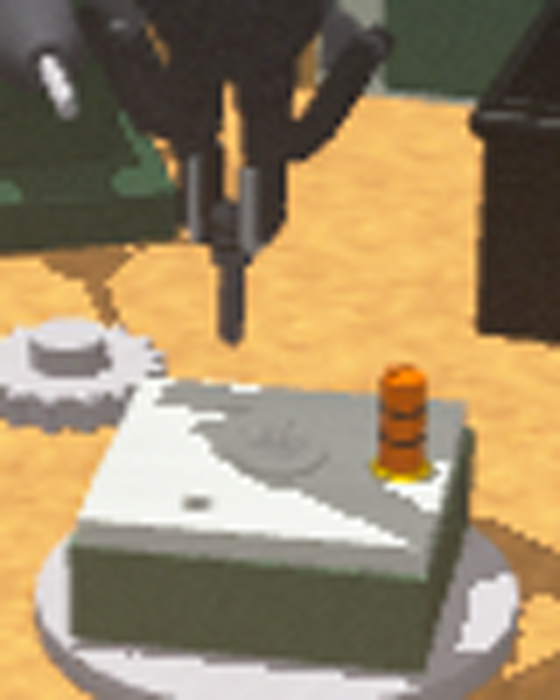

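```bash
python3 -m jog '[[[0.018,-0.001,0.0006,0,0,0],[0.006,0,0,0,0,0],[0,0,0,0,0,0]]]';python3 plan.py 572 -237.5 95 -8.8 1;python3 snap.py o side,305,145,60,50,12
```

```text
time_s: 19.65
eef_pos: [572.2, -237.2, 99.0]
ee_rot: [-0.46, -0.537, -0.461, 0.537]
force: [0.5, 0.5, -0.1]
grip_width: 0.183
from [ 572.2 -237.2   99. ] psi -8.76 tilt x-axis [-5.e-04  4.e-04 -1.e+00] dist 4.0 turn/row 0.0006 F [ 0.5  0.5 -0.1] grip 0.183 t 19.65 j6 -0.43
[0.004, -0.0002, 0.0004, 0.0006, 0, 0]
```

View pics/o0.png

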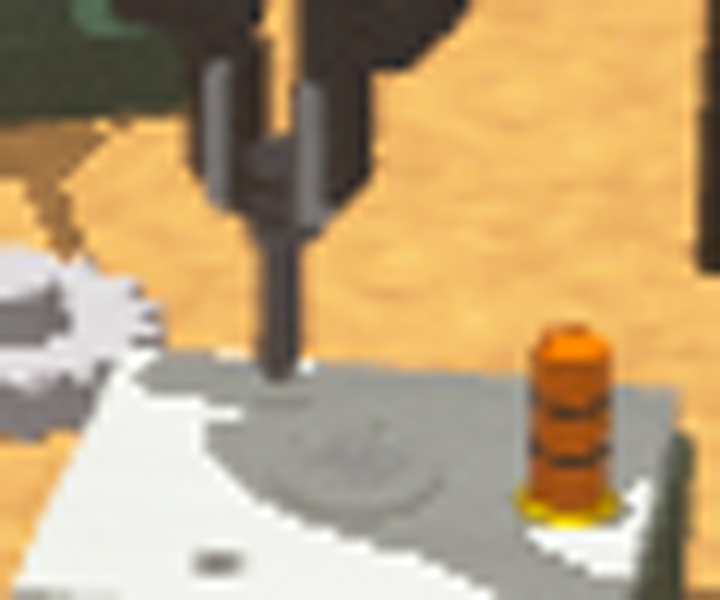

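```bash
python3 -m jog '[[[0.004,0,0.0003,0,0,0],[0.002,0,0,0,0,0]]]';python3 -m jog '[[[0.001,0,0,0,0,0],[0.001,0,0,0,0,0]]]';python3 -m jog '[[[0.001,0,0,0,0,0],[0.001,0,0,0,0,0]]]'
```

```text
time_s: 19.95
eef_pos: [572.2, -238.3, 93.1]
ee_rot: [0.46, 0.537, 0.46, -0.537]
force: [0.3, 0.2, -1.0]
grip_width: 0.177
time_s: 20.2
eef_pos: [572.1, -238.3, 91.1]
ee_rot: [0.46, 0.537, 0.46, -0.537]
force: [-0.1, -0.7, 0.0]
grip_width: 0.176
time_s: 20.45
eef_pos: [572.1, -238.3, 89.1]
ee_rot: [-0.46, -0.537, -0.46, 0.537]
force: [0.7, -0.0, -0.9]
grip_width: 0.178
```

```bash
python3 -m jog '[[[0.0015,0,0,0,0,0],[0.0015,0,0,0,0,0]]]';python3 -m jog '[[[0.0015,0,0,0,0,0],[0.0015,0,0,0,0,0]]]';python3 -m jog '[[[0.0015,0,0,0,0,0],[0.0015,0,0,0,0,0]]]'
```

```text
time_s: 20.7
eef_pos: [572.1, -238.3, 86.0]
ee_rot: [-0.46, -0.537, -0.46, 0.537]
force: [-0.8, 0.1, -0.2]
grip_width: 0.182
time_s: 20.95
eef_pos: [572.1, -238.3, 83.0]
ee_rot: [-0.46, -0.537, -0.46, 0.537]
force: [-0.5, -0.7, -0.4]
grip_width: 0.178
time_s: 21.2
eef_pos: [572.1, -238.3, 80.0]
ee_rot: [-0.46, -0.537, -0.46, 0.537]
force: [-0.7, 0.7, -0.3]
grip_width: 0.177
```

```bash
python3 -m jog '[[[0.0015,0,0,0,0,0],[0.0015,0,0,0,0,0]]]';python3 -m jog '[[[0.0015,0,0,0,0,0],[0.0015,0,0,0,0,0]]]';python3 -m jog '[[[0.002,0,0,0,0,0],[0.002,0,0,0,0,0]]]';python3 -m jog '[[[0.002,0,0,0,0,0],[0.002,0,0,0,0,0]]]'
```

```text
time_s: 21.45
eef_pos: [572.1, -238.3, 77.0]
ee_rot: [0.46, 0.537, 0.46, -0.537]
force: [-1.1, -0.3, 0.4]
grip_width: 0.179
time_s: 21.7
eef_pos: [572.0, -238.3, 74.0]
ee_rot: [-0.46, -0.537, -0.46, 0.537]
force: [-1.6, 0.2, 0.8]
grip_width: 0.179
time_s: 21.95
eef_pos: [572.0, -238.3, 69.9]
ee_rot: [-0.46, -0.537, -0.46, 0.537]
force: [-2.3, -0.5, 0.2]
grip_width: 0.183
time_s: 22.2
eef_pos: [572.0, -238.3, 66.0]
ee_rot: [-0.46, -0.537, -0.46, 0.537]
force: [-2.0, -0.8, 0.7]
grip_width: 0.178
```

Foot is well inside the housing. Continue to the seat.

```bash
python3 -m jog '[[[0.002,0,0,0,0,0],[0.002,0,0,0,0,0]]]';python3 -m jog '[[[0.0015,0,0,0,0,0],[0.0015,0,0,0,0,0]]]';python3 -m jog '[[[0.0008,0,0,0,0,0],[0.0008,0,0,0,0,0]]]';python3 -m jog '[[[0.0007,0,0,0,0,0],[0,0,0,0,0,0]]]'
```

```text
time_s: 22.45
eef_pos: [572.0, -238.3, 62.0]
ee_rot: [-0.46, -0.537, -0.46, 0.537]
force: [-2.9, 0.2, 0.8]
grip_width: 0.184
time_s: 22.7
eef_pos: [572.1, -238.3, 59.0]
ee_rot: [-0.46, -0.537, -0.46, 0.537]
force: [-4.3, -1.4, 1.1]
grip_width: 0.178
time_s: 22.95
eef_pos: [572.1, -238.3, 57.5]
ee_rot: [-0.46, -0.537, -0.46, 0.537]
force: [-3.5, -0.1, 1.2]
grip_width: 0.181
time_s: 23.2
eef_pos: [572.1, -238.2, 56.7]
ee_rot: [-0.46, -0.537, -0.46, 0.537]
force: [-3.3, -0.0, 0.8]
grip_width: 0.18
```

```bash
python3 -m jog '[[[0.0005,0,0,0,0,0],[0,0,0,0,0,0]]]';python3 -m jog '[[[0.0005,0,0,0,0,0],[0,0,0,0,0,0]]]'
```

```text
time_s: 23.45
eef_pos: [572.1, -238.3, 56.5]
ee_rot: [-0.46, -0.537, -0.46, 0.537]
force: [-3.4, -0.7, 4.8]
grip_width: 0.184
time_s: 23.7
eef_pos: [572.2, -238.3, 56.4]
ee_rot: [-0.46, -0.537, -0.46, 0.537]
force: [-6.0, 0.6, 7.8]
grip_width: 0.182
```

```bash
python3 -m jog '[[[-0.001,0,0,0,0,0],[0,0,0,0,0,0],[0,0,0,0,0,0]]]' 140; python3 -m jog '[[[-0.02,0,0,0,0,0],[-0.04,0,0,0,0,0],[-0.02,0,0,0,0,0],[0,0,0,0,0,0]]]' 0; python3 plan.py 578.4 245.7 95 -8.8 9;  python3 snap.py q side,295,150,80,70,8
```

```text
time_s: 24.08
eef_pos: [572.3, -238.2, 56.7]
ee_rot: [0.46, 0.537, 0.46, -0.537]
force: [-0.2, -0.2, -0.3]
grip_width: 0.452
time_s: 24.58
eef_pos: [572.8, -238.6, 138.0]
ee_rot: [0.461, 0.537, 0.459, -0.537]
force: [-0.5, -0.6, -0.7]
grip_width: 1.0
from [ 572.8 -238.6  138. ] psi -8.82 tilt x-axis [ 0.0027 -0.0016 -1.    ] dist 486.2 turn/row -0.0 F [-0.5 -0.6 -0.7] grip 1.0 t 24.57 j6 -0.43
[0.0048, -0.0076, -0.0533, -0.0, 0, 0]
[0.0048, -0.0076, -0.0533, -0.0, 0, 0]
[0.0048, -0.0076, -0.0533, -0.0, 0, 0]
[0.0048, -0.0076, -0.0533, -0.0, 0, 0]
[0.0048, -0.0076, -0.0533, -0.0, 0, 0]
[0.0048, -0.0076, -0.0533, -0.0, 0, 0]
[0.0048, -0.0076, -0.0533, -0.0, 0, 0]
[0.0048, -0.0076, -0.0533, -0.0, 0, 0]
[0.0048, -0.0076, -0.0533, -0.0, 0, 0]
```

View pics/q0.png

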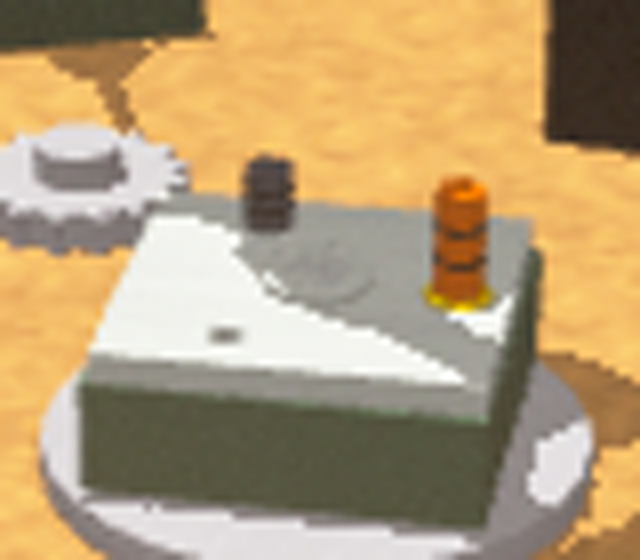

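```bash
python3 -m jog '[[[0.0045,-0.0076,-0.0533,0,0,0],[0.0045,-0.0076,-0.0533,0,0,0],[0.0045,-0.0076,-0.0533,0,0,0],[0.0045,-0.0076,-0.0533,0,0,0],[0.0045,-0.0076,-0.0533,0,0,0],[0.0045,-0.0076,-0.0533,0,0,0],[0.0045,-0.0076,-0.0533,0,0,0],[0.0045,-0.0076,-0.0533,0,0,0],[0.0045,-0.0076,-0.0533,0,0,0],[0,0,0,0,0,0],[0,0,0,0,0,0]]]';python3 plan.py 578.4 245.7 42.5 -8.8 1
```

```text
time_s: 26.0
eef_pos: [577.7, 245.7, 95.1]
ee_rot: [-0.46, -0.536, -0.46, 0.538]
force: [0.2, -0.7, 0.4]
grip_width: 1.0
from [577.7 245.7  95.1] psi -8.82 tilt x-axis [-1.8e-03 -6.0e-04 -1.0e+00] dist 52.6 turn/row -0.0004 F [ 0.2 -0.7  0.4] grip 1.0 t 26.0 j6 0.37
[0.0526, 0.0007, -0.0001, -0.0004, 0, 0]
```

```bash
python3 -m jog '[[[0.045,0.0004,0,0,0,0],[0.0075,0,0,0,0,0],[0,0,0,0,0,0]]]' 0 60;python3 plan.py 578.4 245.7 42.5 -8.8 1;python3 snap.py r side,205,200,110,110,6
```

```text
time_s: 26.38
eef_pos: [578.8, 245.4, 44.2]
ee_rot: [-0.46, -0.537, -0.46, 0.537]
force: [0.4, -0.6, 0.3]
grip_width: 1.001
from [578.8 245.4  44.2] psi -8.89 tilt x-axis [-2.e-04 -1.e-04 -1.e+00] dist 1.8 turn/row -0.0016 F [ 0.4 -0.6  0.3] grip 1.001 t 26.38 j6 0.37
[0.0017, -0.0005, -0.0002, -0.0016, 0, 0]
```

View pics/r0.png

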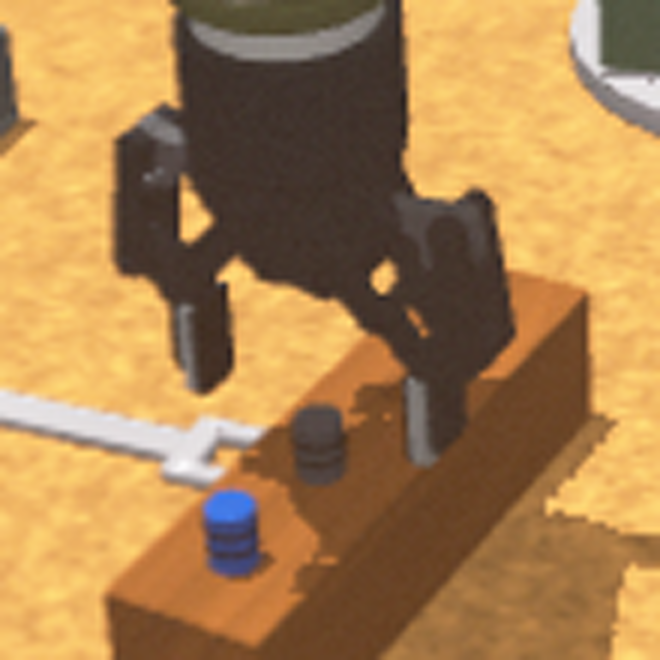

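Jaws straddle the second bolt (318,440), plug clear. Close and lift.

```bash
python3 -m jog '[[[0.0015,-0.0003,0,0,0,0],[0,0,0,0,0,0],[0,0,0,0,0,0],[0,0,0,0,0,0],[0,0,0,0,0,0]]]' 255 60;python3 plan.py 578.5 246 42 -8.8 1; python3 -m jog '[[[-0.03,0,0,0,0,0],[-0.05,0,0,0,0,0]]]';python3 plan.py 561.8 -151.9 122 -8.8 8; python3 snap.py s side,205,170,110,110,6
```

```text
time_s: 27.05
eef_pos: [578.4, 246.3, 42.7]
ee_rot: [0.46, 0.537, 0.46, -0.537]
force: [-0.9, -0.2, 3.3]
grip_width: 0.18
from [578.4 246.3  42.7] psi -8.82 tilt x-axis [ 7.e-04  2.e-04 -1.e+00] dist 0.8 turn/row -0.0004 F [-0.9 -0.2  3.3] grip 0.18 t 27.05 j6 0.37
[0.0007, 0.0001, 0.0003, -0.0004, 0, 0]
time_s: 27.3
eef_pos: [577.2, 245.9, 121.4]
ee_rot: [-0.459, -0.536, -0.461, 0.538]
force: [1.0, -0.2, -0.6]
grip_width: 0.181
from [577.2 245.9 121.4] psi -8.83 tilt x-axis [-4.1e-03 -9.0e-04 -1.0e+00] dist 398.1 turn/row -0.0001 F [ 1.  -0.2 -0.6] grip 0.181 t 27.3 j6 0.37
[-0.0001, 0.0057, 0.0494, -0.0001, 0, 0]
[-0.0001, 0.0057, 0.0494, -0.0001, 0, 0]
[-0.0001, 0.0057, 0.0494, -0.0001, 0, 0]
[-0.0001, 0.0057, 0.0494, -0.0001, 0, 0]
[-0.0001, 0.0057, 0.0494, -0.0001, 0, 0]
[-0.0001, 0.0057, 0.0494, -0.0001, 0, 0]
[-0.0001, 0.0057, 0.0494, -0.0001, 0, 0]
[-0.0001, 0.0057, 0.0494, -0.0001, 0, 0]
```

View pics/s0.png

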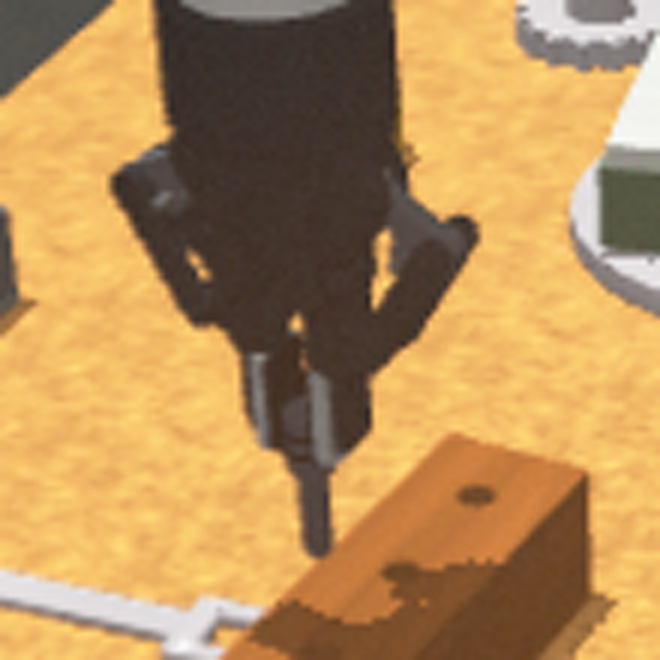

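```bash
python3 -m jog '[[[-0.0005,0.0056,0.0494,0,0,0],[-0.0005,0.0056,0.0494,0,0,0],[0,0.0056,0.0494,0,0,0],[0,0.0056,0.0494,0,0,0],[0,0.0056,0.0494,0,0,0],[0,0.0056,0.0494,0,0,0],[0,0.0056,0.0494,0,0,0],[0,0.0056,0.0496,0,0,0],[0,0,0,0,0,0],[0,0,0,0,0,0]]]';python3 plan.py 561.8 -151.9 99 -8.8 1
```

```text
time_s: 28.6
eef_pos: [561.7, -150.8, 123.0]
ee_rot: [-0.46, -0.537, -0.46, 0.537]
force: [-1.0, 0.4, 0.2]
grip_width: 0.178
from [ 561.7 -150.8  123. ] psi -8.83 tilt x-axis [-5.e-04  6.e-04 -1.e+00] dist 24.0 turn/row -0.0005 F [-1.   0.4  0.2] grip 0.178 t 28.6 j6 -0.31
[0.024, 0.0003, 0.0011, -0.0005, 0, 0]
```

```bash
python3 -m jog '[[[0.018,0.0003,0.0009,0,0,0],[0.006,0,0,0,0,0],[0,0,0,0,0,0]]]';python3 plan.py 561.8 -151.9 95 -8.8 1;python3 snap.py u side,295,145,60,60,10
```

```text
time_s: 28.98
eef_pos: [562.0, -151.5, 99.2]
ee_rot: [-0.46, -0.537, -0.461, 0.537]
force: [0.7, 0.3, -1.5]
grip_width: 0.181
from [ 562.  -151.5   99.2] psi -8.76 tilt x-axis [-5.e-04  3.e-04 -1.e+00] dist 4.2 turn/row 0.0006 F [ 0.7  0.3 -1.5] grip 0.181 t 28.98 j6 -0.31
[0.0042, -0.0001, 0.0005, 0.0006, 0, 0]
```

View pics/u0.png

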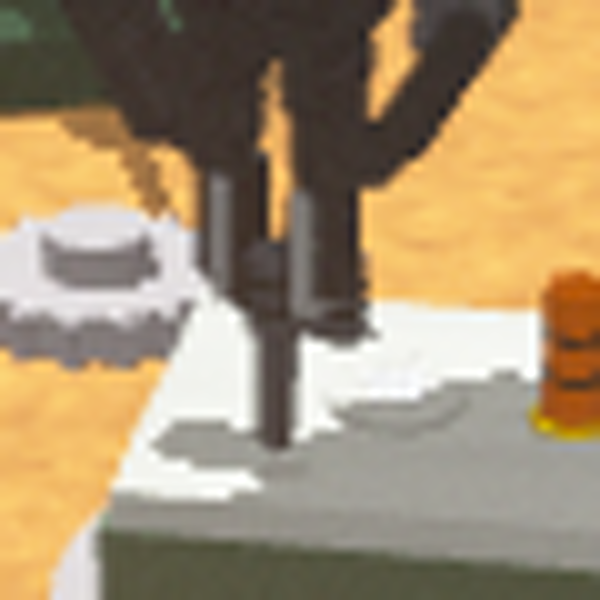

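```bash
python3 -m jog '[[[0.004,-0.0004,0,0,0,0],[0.002,0,0,0,0,0]]]';python3 -m jog '[[[0.001,0,0,0,0,0],[0.001,0,0,0,0,0]]]';python3 -m jog '[[[0.001,0,0,0,0,0],[0.001,0,0,0,0,0]]]'
```

```text
time_s: 29.28
eef_pos: [561.6, -152.2, 93.2]
ee_rot: [-0.46, -0.537, -0.46, 0.537]
force: [0.7, -0.8, -0.9]
grip_width: 0.181
time_s: 29.52
eef_pos: [561.6, -152.3, 91.3]
ee_rot: [0.46, 0.537, 0.46, -0.537]
force: [0.9, -0.2, -0.5]
grip_width: 0.18
time_s: 29.78
eef_pos: [561.6, -152.3, 89.3]
ee_rot: [-0.46, -0.537, -0.46, 0.537]
force: [0.0, 0.3, -0.8]
grip_width: 0.183
```

In the hole without contact (foot about 3 mm below the mouth). Continue.

```bash
python3 -m jog '[[[0.0015,0,0,0,0,0],[0.0015,0,0,0,0,0]]]';python3 -m jog '[[[0.0015,0,0,0,0,0],[0.0015,0,0,0,0,0]]]';python3 -m jog '[[[0.0015,0,0,0,0,0],[0.0015,0,0,0,0,0]]]';python3 -m jog '[[[0.0015,0,0,0,0,0],[0.0015,0,0,0,0,0]]]'
```

```text
time_s: 30.02
eef_pos: [561.6, -152.2, 86.2]
ee_rot: [-0.46, -0.537, -0.46, 0.537]
force: [-0.0, 0.6, -1.1]
grip_width: 0.179
time_s: 30.28
eef_pos: [561.6, -152.2, 83.2]
ee_rot: [-0.46, -0.537, -0.46, 0.537]
force: [0.7, -0.8, -0.8]
grip_width: 0.182
time_s: 30.52
eef_pos: [561.6, -152.2, 80.2]
ee_rot: [-0.46, -0.537, -0.46, 0.537]
force: [-1.0, -0.4, -1.8]
grip_width: 0.178
time_s: 30.78
eef_pos: [561.6, -152.2, 77.2]
ee_rot: [0.46, 0.537, 0.46, -0.537]
force: [-0.7, 0.0, -0.4]
grip_width: 0.179
```

```bash
python3 -m jog '[[[0.0015,0,0,0,0,0],[0.0015,0,0,0,0,0]]]';python3 -m jog '[[[0.002,0,0,0,0,0],[0.002,0,0,0,0,0]]]';python3 -m jog '[[[0.002,0,0,0,0,0],[0.002,0,0,0,0,0]]]'
```

```text
time_s: 31.02
eef_pos: [561.6, -152.2, 74.2]
ee_rot: [-0.46, -0.537, -0.46, 0.537]
force: [0.2, -1.0, 0.2]
grip_width: 0.177
time_s: 31.28
eef_pos: [561.6, -152.2, 70.1]
ee_rot: [-0.46, -0.537, -0.46, 0.537]
force: [1.1, 0.8, -1.6]
grip_width: 0.181
time_s: 31.52
eef_pos: [561.6, -152.2, 66.1]
ee_rot: [-0.46, -0.537, -0.46, 0.537]
force: [-0.3, 0.7, -0.3]
grip_width: 0.18
```

```bash
python3 -m jog '[[[0.002,0,0,0,0,0],[0.002,0,0,0,0,0]]]';python3 -m jog '[[[0.0015,0,0,0,0,0],[0.0015,0,0,0,0,0]]]';python3 -m jog '[[[0.0008,0,0,0,0,0],[0.0008,0,0,0,0,0]]]';python3 -m jog '[[[0.0007,0,0,0,0,0],[0,0,0,0,0,0]]]';python3 -m jog '[[[0.0005,0,0,0,0,0],[0,0,0,0,0,0]]]'
```

```text
time_s: 31.78
eef_pos: [561.6, -152.3, 62.2]
ee_rot: [-0.46, -0.537, -0.46, 0.537]
force: [0.5, -0.3, -0.4]
grip_width: 0.175
time_s: 32.02
eef_pos: [561.6, -152.3, 59.2]
ee_rot: [0.46, 0.537, 0.46, -0.537]
force: [0.1, 0.0, -0.6]
grip_width: 0.179
time_s: 32.28
eef_pos: [561.6, -152.3, 57.7]
ee_rot: [0.46, 0.537, 0.46, -0.537]
force: [-0.5, -0.4, -1.4]
grip_width: 0.18
time_s: 32.52
eef_pos: [561.6, -152.2, 57.0]
ee_rot: [0.46, 0.537, 0.46, -0.537]
force: [0.5, 0.2, -1.9]
grip_width: 0.177
time_s: 32.78
eef_pos: [561.7, -152.3, 56.7]
ee_rot: [0.46, 0.537, 0.46, -0.537]
force: [-1.1, -0.4, 2.1]
grip_width: 0.178
```

```bash
python3 -m jog '[[[0.0006,0,0,0,0,0],[0,0,0,0,0,0]]]'; python3 -m jog '[[[-0.001,0,0,0,0,0],[0,0,0,0,0,0],[0,0,0,0,0,0]]]' 140; python3 -m jog '[[[-0.02,0,0,0,0,0],[-0.04,0,0,0,0,0],[-0.04,0,0,0,0,0],[0,-0.04,-0.04,0,0,0],[0,-0.04,-0.04,0,0,0],[0,-0.04,-0.05,0,0,0],[0,-0.04,-0.05,0,0,0],[0,-0.02,-0.05,0,0,0],[0,0,0,0,0,0],[0,0,0,0,0,0]]]' 0;python3 snap.py w side,295,150,80,70,8 top,340,160,75,65,8 side,205,230,110,100,6
```

```text
time_s: 33.02
eef_pos: [561.8, -152.3, 56.6]
ee_rot: [0.46, 0.537, 0.46, -0.537]
force: [-2.2, 1.4, 6.4]
grip_width: 0.175
time_s: 33.4
eef_pos: [561.5, -152.2, 56.7]
ee_rot: [-0.46, -0.537, -0.46, 0.537]
force: [0.6, -0.9, 0.4]
grip_width: 0.449
time_s: 34.65
eef_pos: [420.8, 99.6, 156.9]
ee_rot: [0.46, 0.537, 0.46, -0.537]
force: [0.4, -0.5, 0.8]
grip_width: 0.998
```

View pics/w0.png

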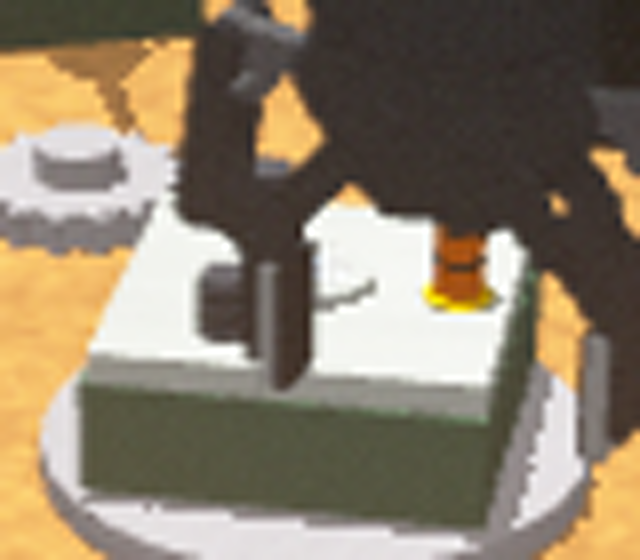

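View pics/w1.png

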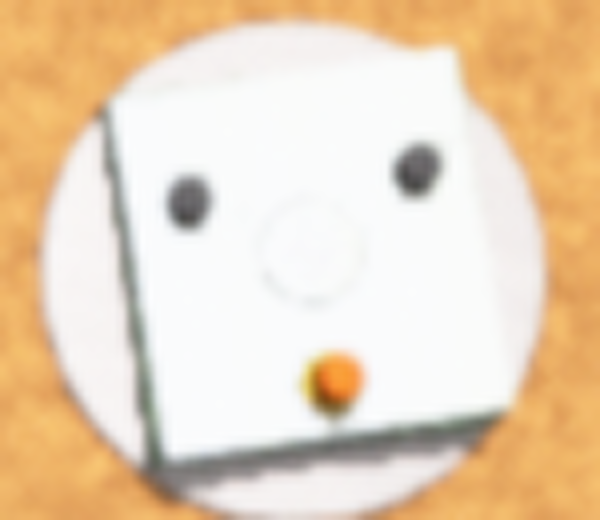

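View pics/w2.png

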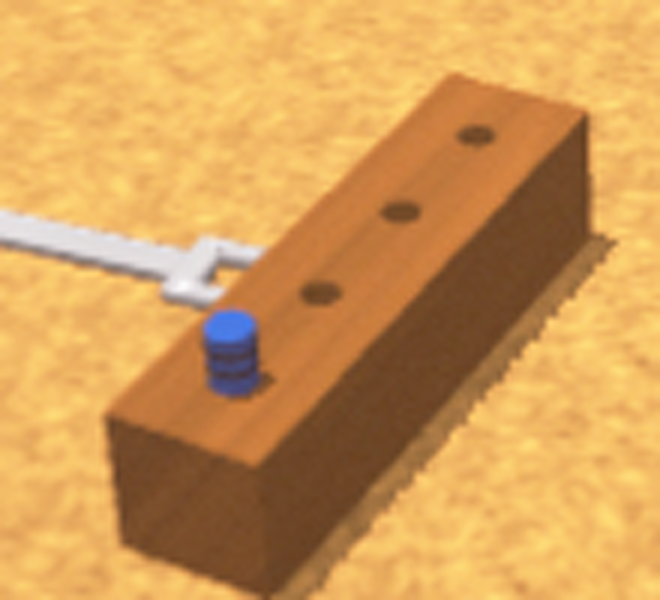

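```bash
python3 -m jog '[[[-0.05,0,0,0,0,0],[-0.05,0,0,0,0,0],[-0.03,0,-0.04,0,0,0],[0,0,0,0,0,0],[0,0,0,0,0,0]]]';python3 snap.py x side,295,150,80,70,8
```

```text
time_s: 35.42
eef_pos: [426.5, 138.7, 285.9]
ee_rot: [-0.46, -0.537, -0.46, 0.538]
force: [-0.1, -0.8, -0.2]
grip_width: 1.0
```

View pics/x0.png

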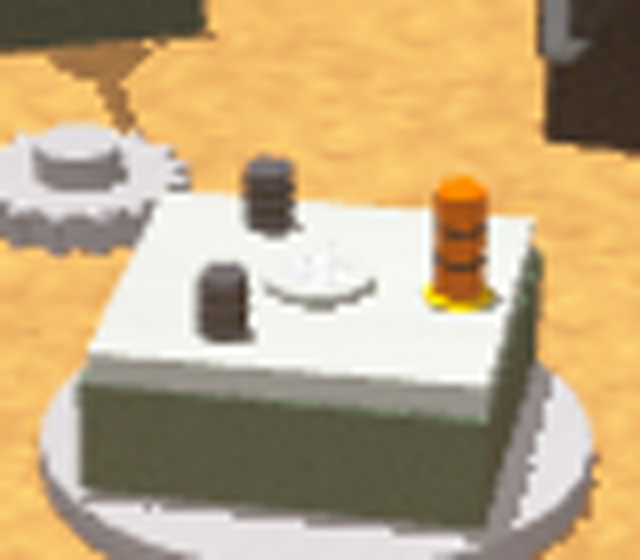

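All three heads sit upright on the cover: orange at crop (460,240), bolts at (270,195) and (223,300). The arm is clear, so I'm handing the job in.

```bash
python3 -c "
from rig import workorder
print(workorder.finish_job())"
```

```text
the job is handed in; nothing more can be done
None
```

I seated the drift pin fully home in the yellow-ringed hole, which turned the cover into line. I then seated both black bolts in the other two holes and handed the job in at about 35 s.

- **Drift pin:** the tip went into the cover hole without contact. I pushed the cover about 4–6 mm along the circle at around 5 N, and the pin then slid down into the housing. It stopped on its head at the expected height.
- **Bolts:** both went in almost free and stopped on their heads at the expected height.
- **Forces:** the largest readings were about 17 N while seating the drift and 10 N for the bolts, against the 40 N limit. These are readings at the end of each call, not continuous peaks.
- **Last pictures:** both cameras show the three heads upright on the cover, with the cover and housing edges in line. The plug is still in its rack hole and the arm is well clear. The wrench by the rack and the gear by the fixture look unmoved. I did not compare the other bystanders with the first picture.

**Disagreements:**
- The open fingertips looked about 30–35 mm higher above the TCP than the tool description says, so I set grasp heights from the pictures.
- The top camera read about 2 mm and the side camera about 4–5 mm off the arm in y near the fixture, in opposite directions.
- My first estimate of the cover's misalignment was about 4 mm, which was on the low side. The drift finished about 6 mm from where the hole began.

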